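# Put away the loose optics at the microscope bench

### The arm

A 6-joint arm with a two-finger parallel gripper is mounted at the origin on the work surface. World frame = base frame: x ahead of the robot, y to its left, z up, the work surface at z = 0. Lengths are in m, angles in rad, forces in N, time in s.
With the tool pointing down it reaches from about 0.35 to 0.975 m from the base axis. Payload 4.9 kg.
Tool frame: the origin (TCP) lies at the very end of the fingers, on their centre line; the grasp point (between the pads) lies 19 mm behind it; z points along the fingers, y is the direction in which the jaws open and shut (so a half turn about z gives the same grasp; the last joint's range is limited). The gripper opens to 85 mm and grips with 20 to 120 N. Pads are 22 mm wide; open, the fingers measure 114 mm over their backs; the gripper's body (76 mm by 85 mm) begins 54 mm behind the grasp point. The pads swing forward as they close: fully open they stand 13 mm farther back than shut.
Start: joints at [1.018, 0.053, 1.613, -0, 1.476, -0.119], TCP at [0.263, 0.567, 0.231] pointing down, gripper open.
Joint ranges: [-3.01, 3.01], [-1.01, 2.22], [0.06, 2.58], [-1.02, 4.17], [0.09, 2.62], [-3.14, 3.14]. Speed limits (rad/s): [2.57, 2.57, 3.14, 3.14, 3.14, 3.14].

### API

Orientations are given as a unit quaternion [w, x, y, z].
In Python, from plant import monitor, eyes, manip gives the robot as it stands.
- The arm moves only by the tool step_arm, never from a script. Its argument "motion" is a list of rows, each a list of 7 numbers: the shift along the world's x, y, z scaled (see below), then the turn, a rotation vector about the world's x, y, z scaled (see below), then the closure in counts, from 0 (fully open) to 255 (shut). In form: [[x, y, z, ax, ay, az, grip], ...]. A call has 1 to 10 rows; each row is the pose to reach, as a shift and turn from the pose commanded when the call began; what a row does not reach only later rows make up. The controller multiplies each number of a shift by 0.5 m and each number of a turn by 1.5 rad. A row lasts 1/10 s, in which the tool goes at most 50 mm and 8.59 degrees, less where a joint would pass 70% of its speed; a pose out of reach is approached as far as the arm can. A call with a number of a shift or a turn outside -1 to 1 is refused whole. A call with a gripper value outside its range is refused whole. The fingers move at their own pace and stop on an object; the grip force is fixed at half the most. Time passes only in rows, so rows that repeat a pose let the fingers close. It gives the time, the measured TCP pose, the force and the opening at its end, in the units of the state.
- monitor.state(): the state, without advancing time (a new reading comes with each control period).
- eyes.grab_frame(name): name is "scene" or "top"; returns a dict with "pixels" (384x512x3 uint8, red, green, blue), "mtx" (3x3 intrinsics, pixels), "rvec" (rotation vector, rad) and "tvec" (3), from world to camera coordinates, as OpenCV has them. Camera axes: x right, y down, z forward; pixel columns grow to the right and rows downward; lengths in m; the calibration is good to about 2 mm. A picture is of the moment at which its call begins. There is no depth.
- manip.job_done(): hands the job in, once; it reports no verdict.
Trained networks look in the newest picture that a camera, given by its name, has taken for a name from the list of things; names that differ only in an ending like _2 or _b are one class to them, and where a whole thing is asked for, a point or a joint stands for the part that bears it (a point fixed in the world has none). Each returns a list of dicts, best first, with "p" (0 to 1); they miss things now and then, are a little off and sometimes report something else, mostly with a low value. They report only what shows in the picture. A call takes as long as a camera call. They do not tell look-alikes from the thing itself.
- eyes.look_for(name, camera): "box" ([centre column, centre row, width, height] in pixels, round what is visible of it).
- eyes.pinpoint(name, camera): "uv" ([column, row] in pixels: a listed point, or the origin of a listed thing).
The state is a dict: "time": time; "joint_pos": joint angles; "joint_vel": joint speeds; "joint_efforts": joint torques, N m; "tool_pos": TCP position; "tool_rot": TCP orientation; "contact_force": force on the tool from outside, world axes, zero at the start; "ft_torque": the same for the moment, N m; "gripper_width": opening from 0.0 (shut) to 1.0 (fully open).
Only numpy, scipy, OpenCV 4.12 (cv2) and the standard library are available. Lean on these libraries where they do the work, as an engineer would, in place of code of your own. Each camera call takes 0.05 s, during which the arm holds its last target.

### The job

Put the microscope's loose optics away: stand one eyepiece upright in each bay of the white two-bay tray, stand one objective upright in each round well of the wooden rack, and lay the hand magnifier flat in its foam pocket, lens in the broad end, so that it rests on the pocket's floor. Leave the two lidded specimen jars standing where they are.

Things in the scene. Friction and masses are not known exactly. Their poses are not given: they have to be found in the camera images.
- eyepiece_a_center (a point): First black microscope eyepiece standing upright on its broad black eyecup, 58 mm tall: black part 40 mm in diameter up to 24 mm, 36 mm up to 38 mm, then a bare steel barrel 31 mm in diameter to the top; 90 g. Origin on its axis, half-way up (29 mm above its underside), z up; round, so its yaw means nothing. The two eyepieces are alike.
- eyepiece_b_center (a point): Second black microscope eyepiece standing upright on its broad black eyecup, 58 mm tall: black part 40 mm in diameter up to 24 mm, 36 mm up to 38 mm, then a bare steel barrel 31 mm in diameter to the top; 90 g. Origin on its axis, half-way up (29 mm above its underside), z up; round, so its yaw means nothing. The two eyepieces are alike.
- objective_a_center (a point): First bright metal microscope objective standing upright, 56 mm tall: a plain cylinder 26 mm in diameter up to 38 mm, then tapering to a 17 mm nose at the top; slimmer than the eyepieces; 100 g. Origin on its axis, half-way up (28 mm above its underside), z up; round. The two objectives are alike.
- objective_b_center (a point): Second bright metal microscope objective standing upright, 56 mm tall: a plain cylinder 26 mm in diameter up to 38 mm, then tapering to a 17 mm nose at the top; slimmer than the eyepieces; 100 g. Origin on its axis, half-way up (28 mm above its underside), z up; round. The two objectives are alike.
- magnifier_grip (a point): Hand magnifier lying flat: round steel-rimmed lens, 48 mm across, 10 mm thick, on a white handle 16 mm wide, 20 mm high; 90 g. Point in the handle near the centre of mass, 10 mm above the flat underside. x runs along the handle AWAY from the lens: lens centre x = -47, handle x = -25 to 45 mm; y across, z up. Grip across the handle by its upper half (the lower 8 mm sink into the foam).
- eyepiece_tray: White shallow plastic tray, 76 mm (x) by 150 mm (y), walls 4 mm thick and 12 mm high, divided by one wall into two square bays side by side along y; bay centres at y = +37 and -37 mm, x = 0, each 68 by 69 mm inside; its floor is 4 mm above the table. Fixed. Origin at the centre of the underside, z up.
- objective_rack: Pale wooden block, 66 mm (x) by 140 mm (y) by 14 mm high, with two round wells 44 mm in diameter and 6 mm deep, centres at y = +34 and -34 mm, x = 0; well floors are 8 mm above the table. Fixed. Origin at the centre of the underside, z up.
- pocket (a point): Magnifier-shaped pocket, 5 mm to spare all round, 8 mm deep, in a fixed grey foam block 150 x 90 x 14 mm: broad end for the lens, 58 mm wide, slot for the handle, 26 mm wide; fits one way round only. Point on its black floor, 6 mm above the table, under the magnifier's own point when that lies centred. x along the slot AWAY from the broad end (its centre at x = -47 mm), y across, z up.
- jar_a_center (a point): First clear specimen jar with a red screw lid, 47 mm in diameter, 52 mm tall, among the things to sort; not part of the job. Origin on its axis, half-way up (26 mm above its underside).
- jar_b_center (a point): Second clear specimen jar with a red screw lid, 47 mm in diameter, 52 mm tall, among the things to sort; not part of the job. Origin on its axis, half-way up (26 mm above its underside).
Mind the look-alikes: they are no part of the job. Of the things that look like the objective_rack, take the one that is farthest from the robot's base at the start.

How it is judged:
At the end, for the whole second after the job is handed in: Each tray bay holds one eyepiece and each rack well one objective, on its floor (4 mm) and upright (0.12 rad); the magnifier lies flat on the pocket's floor (3.5 mm), within 10 mm and 0.25 rad of centred; all at rest; both jars upright, within 30 mm of where they stood (((y of eyepiece_a_center in the frame of eyepiece_tray between 0.019 and 0.056 m and x of eyepiece_a_center in the frame of eyepiece_tray between -0.016 and 0.016 m and z of eyepiece_a_center in the frame of eyepiece_tray between 0.029 and 0.037 m and y of eyepiece_b_center in the frame of eyepiece_tray between -0.056 and -0.019 m and x of eyepiece_b_center in the frame of eyepiece_tray between -0.016 and 0.016 m and z of eyepiece_b_center in the frame of eyepiece_tray between 0.029 and 0.037 m) or (y of eyepiece_a_center in the frame of eyepiece_tray between -0.056 and -0.019 m and x of eyepiece_a_center in the frame of eyepiece_tray between -0.016 and 0.016 m and z of eyepiece_a_center in the frame of eyepiece_tray between 0.029 and 0.037 m and y of eyepiece_b_center in the frame of eyepiece_tray between 0.019 and 0.056 m and x of eyepiece_b_center in the frame of eyepiece_tray between -0.016 and 0.016 m and z of eyepiece_b_center in the frame of eyepiece_tray between 0.029 and 0.037 m)) and ((y of objective_a_center in the frame of objective_rack between 0.023 and 0.045 m and x of objective_a_center in the frame of objective_rack between -0.011 and 0.011 m and z of objective_a_center in the frame of objective_rack between 0.032 and 0.04 m and y of objective_b_center in the frame of objective_rack between -0.045 and -0.023 m and x of objective_b_center in the frame of objective_rack between -0.011 and 0.011 m and z of objective_b_center in the frame of objective_rack between 0.032 and 0.04 m) or (y of objective_a_center in the frame of objective_rack between -0.045 and -0.023 m and x of objective_a_center in the frame of objective_rack between -0.011 and 0.011 m and z of objective_a_center in the frame of objective_rack between 0.032 and 0.04 m and y of objective_b_center in the frame of objective_rack between 0.023 and 0.045 m and x of objective_b_center in the frame of objective_rack between -0.011 and 0.011 m and z of objective_b_center in the frame of objective_rack between 0.032 and 0.04 m)) and horizontal distance between magnifier_grip and pocket below 0.01 m and z of magnifier_grip in the frame of pocket between 0.006 and 0.0135 m and angle between the x axis of magnifier_grip and the x axis of pocket, either way round below 0.25 rad and angle between magnifier_grip's own z axis and vertical below 0.08 rad and angle between each of eyepiece_a_center, eyepiece_b_center, objective_a_center, objective_b_center's own z axis and vertical below 0.12 rad and linear speed of each of eyepiece_a, eyepiece_b, objective_a, objective_b, magnifier below 0.02 m/s and angle between each of jar_a_center, jar_b_center's own z axis and vertical below 0.15 rad and distance of each of jar_a_center, jar_b_center from where it was at the start of the episode below 0.03 m); the robot touches nothing.
It fails at once if a specimen jar is shoved more than 30 mm or knocked over (distance of jar_a_center from where it was at the start of the episode above 0.03 m or angle between jar_a_center's own z axis and vertical above 0.5 rad).
It fails at once if a specimen jar is shoved more than 30 mm or knocked over (distance of jar_b_center from where it was at the start of the episode above 0.03 m or angle between jar_b_center's own z axis and vertical above 0.5 rad).
It also fails if it takes over 115 s, if anything falls off the work surface, if the arm or the gripper's body presses on something with over 40 N, if the wrist force passes 120 N, or if a joint passes its speed limit or range.

## Working session

There is one attempt and no reset: what is moved stays moved. The work goes in short steps, Python scripts to look and compute and a tool call to move; the robot and the scene stay as the last step left them, time stands still between calls to the robot, and variables do not carry over. Pictures are saved under pics/ and viewed, and the job is handed in when it is done.

Besides the shell and the picture viewer there is one more tool, called after "Emit:" as a command line: name --pt "numbers of a row" for each row, then --argument value for the rest. step_arm: Moves the arm, as the interface text tells. Its arguments: {"type":"object","properties":{"motion":{"type":"array","items":{"type":"array","items":{"type":"number"}}}},"required":["motion"]}

```bash
mkdir -p pics; ls
python3 - <<'E'
from plant import monitor, eyes, manip
import cv2,numpy as np
print(monitor.state())
for n in ("scene","top"):
    f=eyes.grab_frame(n)
    cv2.imwrite(f"pics/{n}0.png",cv2.resize(f["pixels"][:,:,::-1],(768,576),interpolation=cv2.INTER_CUBIC))
    print(n,f["mtx"],f["rvec"],f["tvec"])
    np.savez(f"pics/{n}0.npz",**f)
    for t in ["eyepiece_a_center","objective_a_center","magnifier_grip","eyepiece_tray","objective_rack","pocket","jar_a_center"]:
        print(t,[(np.round(d["uv"],1).tolist(),round(d["p"],2)) for d in eyes.pinpoint(t,n)])
E
```

```text
pics
{'time': 0.0, 'joint_pos': array([ 1.01802385e+00,  5.33265870e-02,  1.61429701e+00,  1.75273200e-05,
        1.47602778e+00, -1.18985382e-01]), 'joint_vel': array([-1.51891175e-03,  1.87885441e-04,  8.37265343e-05,  7.71226055e-04,
        9.60717657e-04,  9.63128125e-04]), 'joint_efforts': array([ 8.88359336e-04, -3.93710303e+01, -3.70160866e+01, -1.35080331e-04,
        7.36505346e-03,  8.14101895e-06]), 'tool_pos': array([0.26234692, 0.56657784, 0.23008001]), 'tool_rot': array([-3.47512294e-04,  2.15197699e-01,  9.76569962e-01, -9.68965506e-04]), 'contact_force': array([ 0.84141884, -0.18874762, -0.28042487]), 'ft_torque': array([-0.01375173, -0.01189741, -0.05114891]), 'gripper_width': 0.997544764670238}
scene [[474.37415179   0.         251.95848061]
 [  0.         474.37415179 192.11802505]
 [  0.           0.           1.        ]] [ 1.11895125  2.22015115 -1.15383518] [ 0.30593281 -0.16319683  1.50945402]
eyepiece_a_center [([155.2, 165.7], 0.65)]
objective_a_center [([191.6, 169.5], 0.61)]
magnifier_grip [([354.6, 240.5], 0.65), ([267.1, 198.8], 0.37)]
eyepiece_tray [([212.7, 248.7], 0.96), ([287.9, 287.9], 0.58)]
objective_rack [([187.4, 140.0], 0.68), ([150.8, 217.2], 0.67), ([288.8, 289.7], 0.52)]
pocket [([290.8, 289.2], 0.91)]
jar_a_center [([395.7, 263.6], 0.81), ([267.3, 199.6], 0.25)]
top [[418.16727178   0.         254.69241255]
 [  0.         418.16727178 183.5329073 ]
 [  0.           0.           1.        ]] [ 2.15714363 -2.09843094  0.19731811] [-0.02808489  0.47214488  1.11771105]
eyepiece_a_center [([379.0, 185.1], 0.76)]
objective_a_center [([339.3, 193.3], 0.48)]
magnifier_grip [([162.2, 197.9], 0.63)]
eyepiece_tray [([252.9, 126.7], 0.68)]
objective_rack [([327.0, 125.9], 0.97)]
pocket [([177.8, 129.9], 0.61)]
jar_a_center [([121.9, 183.4], 0.81)]
```

View pics/scene0.png

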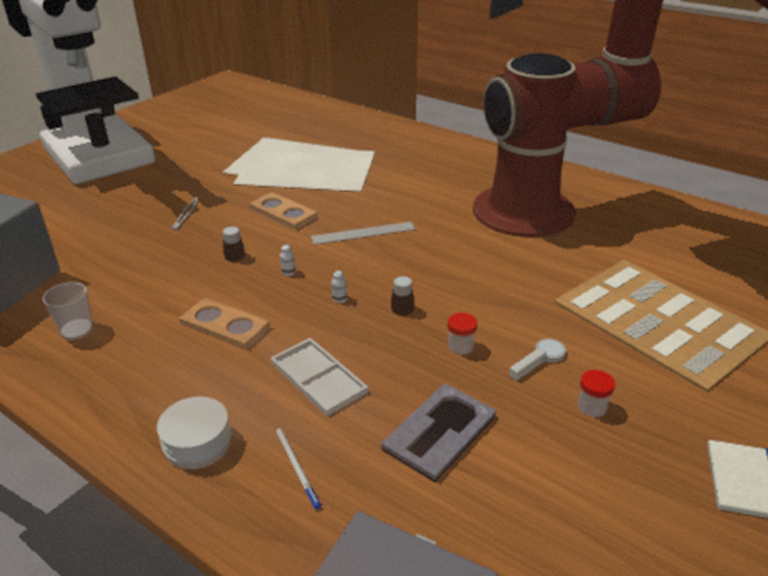

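View pics/top0.png

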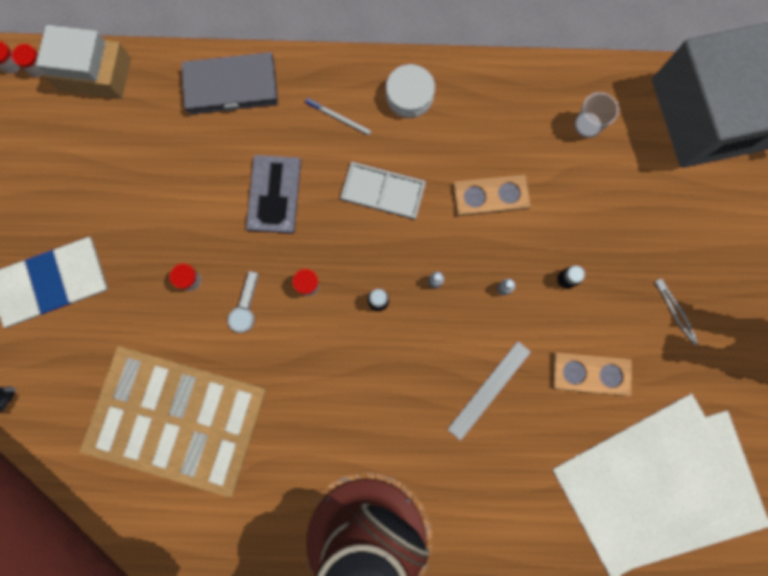

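The scene view (768 px wide) shows the eyepieces at (233,244) and (402,296), the objectives at (288,261) and (339,288), and the jars at (462,333) and (596,393). The magnifier is at (540,358), the tray at (319,376) and the pocket at (440,430). There are two racks, at (225,322) and (283,210). In the top view the rack at (490,195) is farthest from the base, so that is the one to use. Next I'll measure precisely from both views.

```bash
cat > h.py <<'E'
import numpy as np,cv2
from scipy.optimize import least_squares
def load(n): 
    d=np.load(f"pics/{n}.npz"); return {k:d[k] for k in d.files}
def proj(f,P): return cv2.projectPoints(np.asarray(P,float).reshape(-1,3),f["rvec"],f["tvec"],f["mtx"],None)[0].reshape(-1,2)
def ray(f,uv):
    R=cv2.Rodrigues(f["rvec"])[0]; c=-R.T@np.asarray(f["tvec"]).ravel()
    d=R.T@np.linalg.inv(f["mtx"])@np.array([uv[0],uv[1],1.]); return c,d
def atz(f,uv,z):
    c,d=ray(f,uv); return c+d*(z-c[2])/d[2]
def tri(f1,u1,f2,u2):
    c1,d1=ray(f1,u1);c2,d2=ray(f2,u2);d1/=np.linalg.norm(d1);d2/=np.linalg.norm(d2)
    A=np.stack([d1,-d2],1);s=np.linalg.lstsq(A,c2-c1,rcond=None)[0]
    p,q=c1+s[0]*d1,c2+s[1]*d2
    return (p+q)/2,np.linalg.norm(p-q)
E
python3 - <<'E'
from h import *
from plant import eyes
S,T=load("scene0"),load("top0")
for n in ("scene","top"):
    eyes.grab_frame(n)
    for t in ["eyepiece_a_center","objective_a_center","magnifier_grip","jar_a_center","eyepiece_tray","objective_rack"]:
        print(n,t,[(np.round(d["box"],1).tolist(),round(d["p"],2)) for d in eyes.look_for(t,n)])
def crop(f,x0,y0,w,h,s,name):
    cv2.imwrite(name,cv2.resize(f["pixels"][y0:y0+h,x0:x0+w,::-1],None,fx=s,fy=s,interpolation=cv2.INTER_CUBIC))
crop(T,110,95,150,125,5,"pics/tL.png");crop(T,230,95,170,125,4.7,"pics/tR.png")
crop(S,110,140,170,140,4,"pics/sL.png");crop(S,240,190,180,135,4.4,"pics/sR.png")
E
```

```text
scene eyepiece_a_center [([153.3, 163.7, 15.5, 19.2], 0.82)]
scene objective_a_center [([190.7, 174.8, 12.8, 26.5], 0.48)]
scene magnifier_grip [([357.0, 241.7, 36.7, 29.0], 0.75)]
scene jar_a_center [([393.9, 263.1, 23.9, 28.0], 0.63)]
scene eyepiece_tray [([212.3, 251.6, 64.4, 50.0], 0.81), ([292.4, 289.9, 74.6, 60.1], 0.7)]
scene objective_rack [([150.8, 217.7, 61.1, 37.8], 0.78), ([188.9, 139.6, 43.1, 25.7], 0.77)]
top eyepiece_a_center [([379.9, 187.2, 20.1, 15.8], 0.6)]
top objective_a_center [([121.6, 184.4, 21.0, 17.9], 0.41), ([161.9, 203.9, 22.6, 37.9], 0.31)]
top magnifier_grip [([161.8, 202.4, 24.4, 40.7], 0.74)]
top jar_a_center [([124.0, 183.6, 25.2, 19.6], 0.78), ([380.2, 186.8, 17.0, 15.6], 0.45)]
top eyepiece_tray [([254.2, 125.5, 58.1, 40.7], 0.6), ([205.2, 188.8, 19.1, 16.8], 0.6)]
top objective_rack [([251.2, 200.6, 9.5, 15.7], 0.73), ([394.4, 249.8, 54.5, 30.4], 0.67), ([326.5, 131.2, 54.0, 28.2], 0.6), ([123.6, 182.7, 21.7, 18.7], 0.32)]
```

View pics/tL.png

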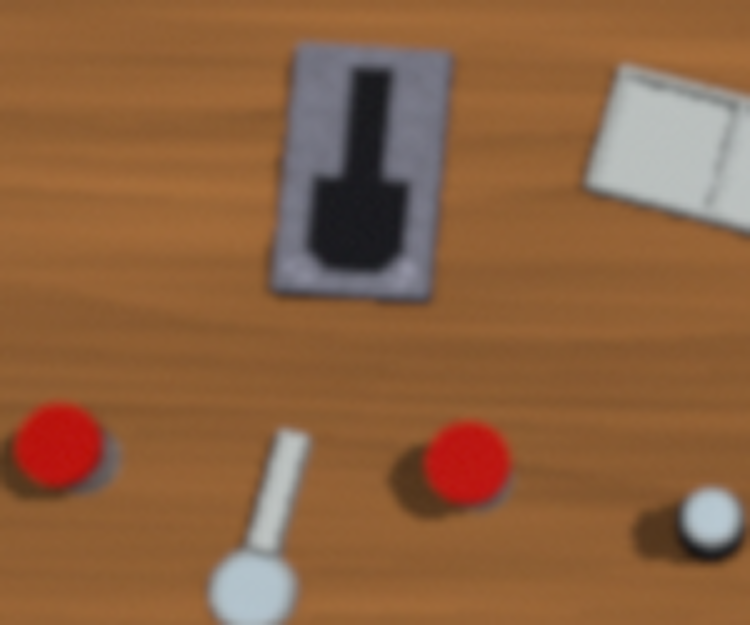

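View pics/tR.png

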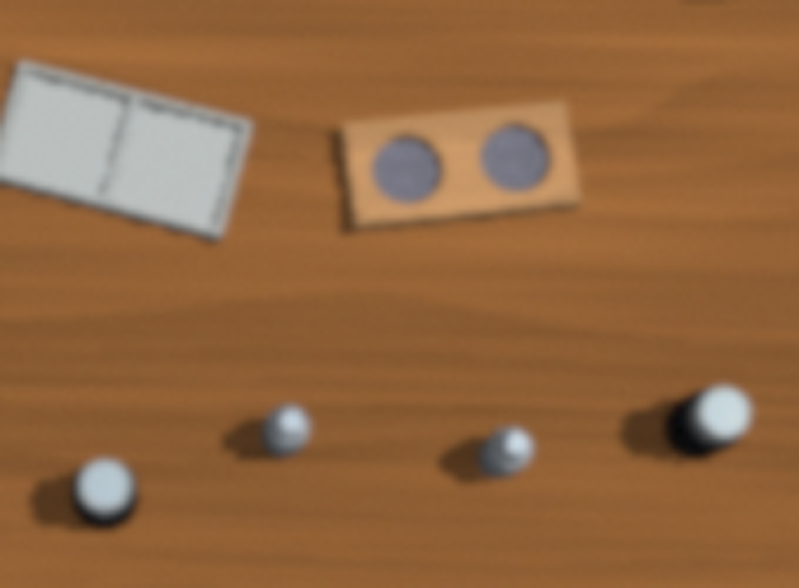

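View pics/sL.png

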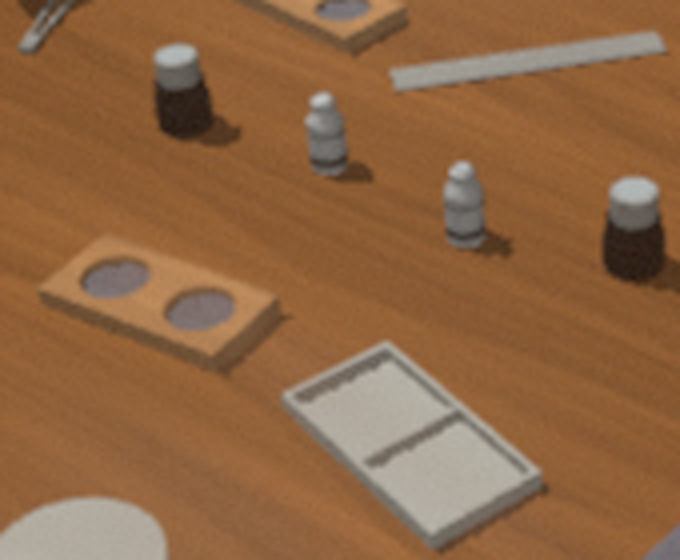

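View pics/sR.png

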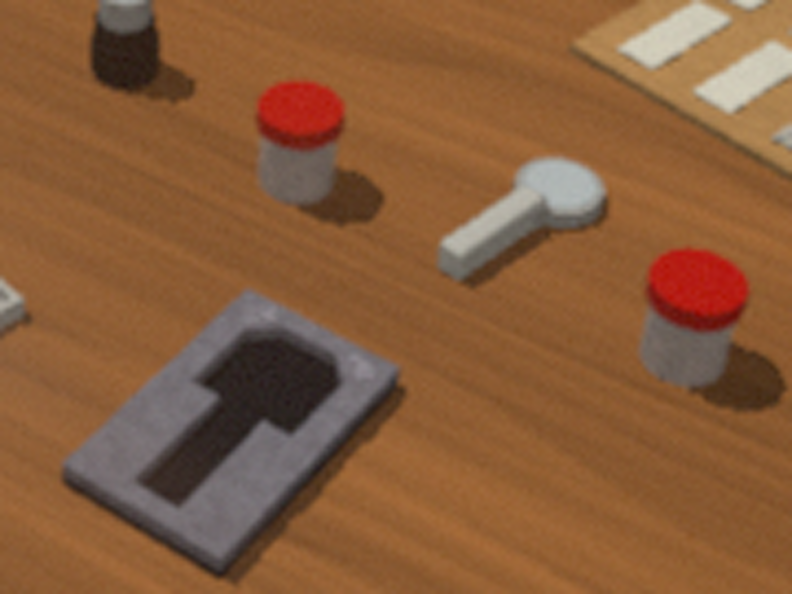

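Run:
```python
from h import *
S,T=load("scene0"),load("top0")
o={"tL":(110,95,5),"tR":(230,95,4.7),"sL":(110,140,4),"sR":(240,190,4.4)}
def px(c,X,Y): a,b,s=o[c]; return np.array([(X+.5)/s-.5+a,(Y+.5)/s-.5+b])
L=[("jarL","tL",58,446,"sR",697,288),("jarR","tL",467,463,"sR",300,112),("eyeN","tL",711,517,"sL",634,189),("eyeN2","tR",105,488,"sL",634,189),
("eyeF","tR",723,414,"sL",179,53),("objN","tR",292,420,"sL",460,169),("objF","tR",517,442,"sL",322,100),
("wellL","tR",407,169,"sL",200,310),("wellR","tR",516,158,"sL",116,278),
("trayA","tR",221,239,"sL",387,343),("trayB","tL",585,188,"sL",540,472),("trayC","tL",622,66,"sL",438,542),("trayD","tR",253,121,"sL",285,397),
("pkA","tL",431,297,"sR",250,293),("pkB","tL",273,291,"sR",398,373),("pkC","tL",296,44,"sR",222,560),("pkD","tL",452,52,"sR",67,466),
("slotL","tL",352,68,"sR",180,505),("slotR","tL",392,70,"sR",140,482),
("lens","tL",253,590,"sR",562,190)]
for n,c,x,y,c2,x2,y2 in L:
    p,e=tri(T,px(c,x,y),S,px(c2,x2,y2)); print(n,np.round(p,4),"gap",round(e,4))
for n,x,y in [("hEndL",278,432),("hEndR",312,436),("hJL",248,548),("hJR",280,555)]:
    print(n,atz(T,px("tL",x,y),.02))
```

```text
jarL [0.4606 0.3528 0.0487] gap 0.0
jarR [0.4572 0.1269 0.0502] gap 0.0
eyeN [ 0.4292 -0.0081  0.0608] gap 0.0003
eyeN2 [ 0.4282 -0.0087  0.06  ] gap 0.0001
eyeF [ 0.4812 -0.3667  0.0618] gap 0.001
objN [ 0.4717 -0.1164  0.0566] gap 0.0007
objF [ 0.4621 -0.2474  0.0565] gap 0.0014
wellL [ 0.6399 -0.1899  0.0141] gap 0.0007
wellR [ 0.6486 -0.2574  0.0144] gap 0.0012
trayA [ 0.5929 -0.0759  0.0111] gap 0.0005
trayB [0.6286 0.0703 0.0123] gap 0.0015
trayC [0.7031 0.0542 0.0094] gap 0.0049
trayD [ 0.6677 -0.0926  0.0124] gap 0.004
pkA [0.5588 0.159  0.0131] gap 0.0047
pkB [0.5614 0.2487 0.0113] gap 0.0002
pkC [0.7106 0.2441 0.0149] gap 0.0002
pkD [0.7074 0.154  0.0141] gap 0.004
slotL [0.6961 0.211  0.0152] gap 0.0015
slotR [0.6955 0.1879 0.0147] gap 0.0024
lens [0.3875 0.2503 0.0091] gap 0.0032
hEndL [0.47711995 0.23839577 0.02      ]
hEndR [0.47536031 0.21903001 0.02      ]
hJL [0.41056957 0.25084244 0.02      ]
hJR [0.40712298 0.2326783  0.02      ]
```

```bash
cat > fit.py <<'E'
from h import *
S,T=load("scene0"),load("top0")
o={"tL":(110,95,5),"tR":(230,95,4.7),"sL":(110,140,4),"sR":(240,190,4.4)}
def px(c,X,Y): a,b,s=o[c]; return np.array([(X+.5)/s-.5+a,(Y+.5)/s-.5+b])
def pose(model,obs,x0):
    def W(q):
        c,s=np.cos(q[2]),np.sin(q[2]); m=np.asarray(model,float)
        return np.c_[q[0]+c*m[:,0]-s*m[:,1],q[1]+s*m[:,0]+c*m[:,1],m[:,2]]
    def r(q):
        P=W(q); return np.concatenate([(proj(f,P[i])[0]-u) for f,i,u in obs])
    s=least_squares(r,x0,loss="soft_l1"); return np.round(s.x,4),np.round(s.fun,1)
for n,P in [("eyeN",[(T,"tR",105,488),(S,"sL",634,189),.058]),("eyeF",[(T,"tR",723,414),(S,"sL",179,53),.058]),("objN",[(T,"tR",292,420),(S,"sL",460,169),.056]),("objF",[(T,"tR",517,442),(S,"sL",322,100),.056])]:
    z=P[2]; print(n,[np.round(atz(f,px(c,x,y),z)[:2],4) for f,c,x,y in P[:2]])
m=[(-.038,-.075,.012),(-.038,.075,.012),(.038,.075,.012),(.038,-.075,.012)]
print("tray",pose(m,[(T,0,px("tR",221,239)),(S,0,px("sL",387,343)),(T,1,px("tL",585,188)),(S,1,px("sL",540,472)),(T,2,px("tL",622,66)),(S,2,px("sL",438,542)),(T,3,px("tR",253,121)),(S,3,px("sL",285,397))],[.648,-.01,-.24]))
m=[(0,.034,.014),(0,-.034,.014)]+[(-.033,.07,.014),(-.033,-.07,.014),(.033,-.07,.014),(.033,.07,.014)]
print("rack",pose(m,[(T,0,px("tR",407,169)),(S,0,px("sL",200,310)),(T,1,px("tR",516,158)),(S,1,px("sL",116,278)),(T,2,px("tR",350,228)),(T,3,px("tR",580,204)),(T,4,px("tR",567,101)),(T,5,px("tR",342,123))],[.644,-.22,.1]))
m=[(-.088,-.045,.014),(-.088,.045,.014),(.062,.045,.014),(.062,-.045,.014),(.05,.013,.014),(.05,-.013,.014)]
print("pocket",pose(m,[(T,0,px("tL",431,297)),(S,0,px("sR",250,293)),(T,1,px("tL",273,291)),(S,1,px("sR",398,373)),(T,2,px("tL",296,44)),(S,2,px("sR",222,560)),(T,3,px("tL",452,52)),(S,3,px("sR",67,466)),(T,4,px("tL",352,68)),(T,5,px("tL",392,70)),(S,4,px("sR",180,505)),(S,5,px("sR",140,482))],[.6476,.2,0]))
m=[(-.047,0,.01),(.045,.008,.02),(.045,-.008,.02),(-.025,.008,.02),(-.025,-.008,.02)]
print("mag",pose(m,[(T,0,px("tL",253,590)),(S,0,px("sR",562,190)),(T,1,px("tL",278,432)),(T,2,px("tL",312,436)),(T,3,px("tL",248,548)),(T,4,px("tL",280,555))],[.433,.239,-.238]))
E
python3 fit.py
```

```text
eyeN [array([ 0.4286, -0.0087]), array([ 0.4259, -0.0103])]
eyeF [array([ 0.4823, -0.3683]), array([ 0.4769, -0.3712])]
objN [array([ 0.472 , -0.1167]), array([ 0.4709, -0.1166])]
objF [array([ 0.4627, -0.2481]), array([ 0.4614, -0.2472])]
tray (array([ 0.6481, -0.0108, -0.2326]), array([-0.2, -0.5,  0.1,  0.1,  0. , -0. ,  0.6,  0.2, -0.5,  0.4, -1.2,
       -1.4, -0.6,  0.4, -0.8, -0. ]))
rack (array([ 0.6444, -0.2234,  0.127 ]), array([-0.2,  0. , -0.1,  0.1, -0.3,  0.2, -0.2,  0.1,  1.1, -0.5, -0.1,
        0.1, -0.5,  0.4,  0.1,  0.2]))
pocket (array([ 0.6468,  0.2012, -0.0337]), array([-0.8,  0.8, -0.6, -0.7, -0.4,  0.1,  0.5, -1.1,  0.1,  0.2,  0.1,
        0.2, -0.6,  0.4, -0.9, -0.1, -0.7, -0.1,  0.2,  0. , -0.1,  1.1,
       -1.4,  0.1]))
mag (array([ 0.433 ,  0.2383, -0.2299]), array([-0.2,  0.3, -1.1, -0.5,  0.9, -0.5, -0.5,  0.1, -0.4,  0. , -1.3,
        0.1]))
```

Emit:
step_arm --pt "0.342 -0.656 -0.12 0 0 0.136 0" --pt "0.342 -0.656 -0.12 0 0 0.136 0" --pt "0.342 -0.656 -0.12 0 0 0.136 0" --pt "0.342 -0.656 -0.12 0 0 0.136 0" --pt "0.342 -0.656 -0.12 0 0 0.136 0" --pt "0.342 -0.656 -0.2 0 0 0.136 0" --pt "0.342 -0.656 -0.3 0 0 0.136 0" --pt "0.342 -0.656 -0.3 0 0 0.136 0" --pt "0.342 -0.656 -0.3 0 0 0.136 80" --pt "0.342 -0.656 -0.3 0 0 0.136 80"

```text
time: 2.5
tool_pos: [0.4325, 0.2376, 0.079]
tool_rot: [-0.002, 0.116, 0.993, -0.001]
contact_force: [0.2, -0.5, -0.7]
gripper_width: 0.694
```

```bash
cat > pic.py <<'E'
import sys
from h import *
from plant import monitor, eyes
# usage pic.py cam name x0 y0 w h
cam,name=sys.argv[1:3]; f=eyes.grab_frame(cam); np.savez(f"pics/{name}.npz",**f)
x,y,w,h=map(int,sys.argv[3:7]); s=min(800/w,600/h)
cv2.imwrite(f"pics/{name}.png",cv2.resize(f["pixels"][y:y+h,x:x+w,::-1],(int(w*s),int(h*s)),interpolation=cv2.INTER_CUBIC))
st=monitor.state()
print({k:(np.round(st[k],4).tolist()) for k in ["time","tool_pos","tool_rot","gripper_width","contact_force"]})
R=cv2.Rodrigues(np.zeros(3))[0]
from scipy.spatial.transform import Rotation as Ro
q=st["tool_rot"]; M=Ro.from_quat([q[1],q[2],q[3],q[0]]).as_matrix(); print("jaw ang",np.arctan2(M[1,1],M[0,1]),"tilt",np.arccos(-M[2,2]))
E
python3 pic.py scene m1 260 150 200 150
```

```text
{'time': 2.55, 'tool_pos': [0.4335, 0.2391, 0.0811], 'tool_rot': [-0.0007, 0.1153, 0.9933, 0.0], 'gripper_width': 0.6851, 'contact_force': [0.2369, -0.3455, 0.3803]}
jaw ang 1.3396990290557893 tilt 0.0014201499846901611
```

View pics/m1.png

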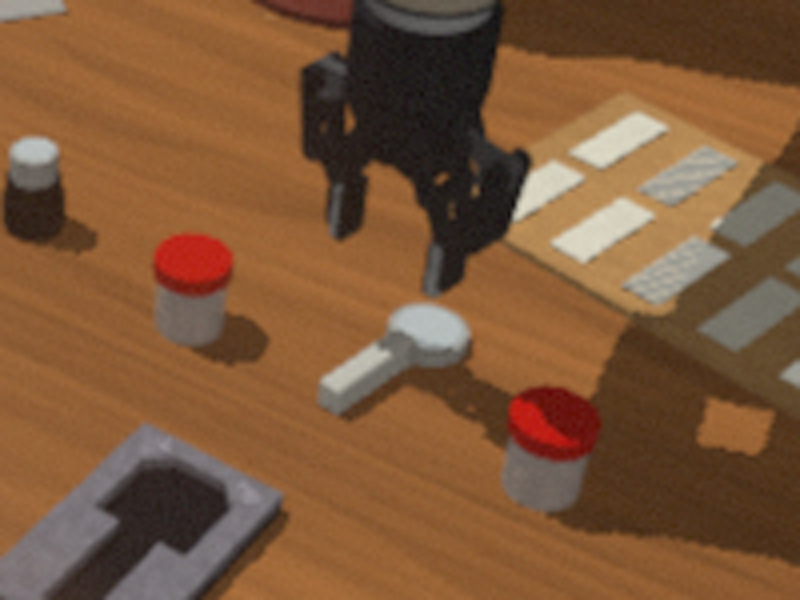

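The gripper is above the magnifier at (400,350 in the crop), its jaws across the handle. The jars stand clear at (193,290) and (553,445). I'll descend and grip.

Emit:
step_arm --pt "0 0 -0.08 0 0 0 80" --pt "0 0 -0.13 0 0 0 80" --pt "0 0 -0.142 0 0 0 100" --pt "0 0 -0.142 0 0 0 140" --pt "0 0 -0.142 0 0 0 255" --pt "0 0 -0.142 0 0 0 255" --pt "0 0 -0.142 0 0 0 255" --pt "0 0 -0.142 0 0 0 255" --pt "0 0 -0.142 0 0 0 255" --pt "0 0 -0.142 0 0 0 255"

```text
time: 3.55
tool_pos: [0.4357, 0.2402, 0.013]
tool_rot: [0.002, 0.115, 0.993, 0.001]
contact_force: [-0.8, 1.3, 6.4]
gripper_width: 0.16
```

```bash
python3 pic.py scene m2 260 150 200 150
```

```text
{'time': 3.6, 'tool_pos': [0.4357, 0.2402, 0.013], 'tool_rot': [0.0019, 0.1147, 0.9934, 0.0014], 'gripper_width': 0.1623, 'contact_force': [-1.7667, 1.2875, 6.7249]}
jaw ang 1.3408646495030352 tilt 0.004690845678779393
```

View pics/m2.png

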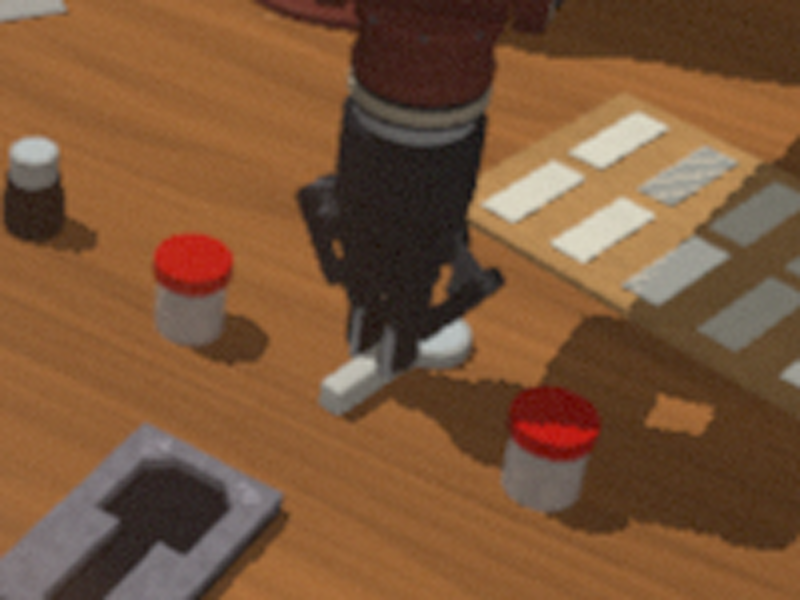

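The fingers now hold the handle, at opening 0.16. I'll lift and check.

Emit:
step_arm --pt "0 0 0.02 0 0 0 255" --pt "0 0 0.08 0 0 0 255" --pt "0 0 0.16 0 0 0 255" --pt "0 0 0.16 0 0 0 255" --pt "0 0 0.16 0 0 0 255"

```text
time: 4.1
tool_pos: [0.4347, 0.2394, 0.0922]
tool_rot: [0.002, 0.115, 0.993, 0.001]
contact_force: [-0.9, -0.2, -0.7]
gripper_width: 0.156
```

```bash
python3 pic.py scene m3 260 130 200 150; python3 pic.py top m3t 80 100 160 120
```

```text
{'time': 4.15, 'tool_pos': [0.4335, 0.239, 0.0905], 'tool_rot': [0.0001, 0.1147, 0.9934, 0.0], 'gripper_width': 0.1617, 'contact_force': [-0.1925, 0.0866, -1.06]}
jaw ang 1.3409302630985185 tilt 0.0002001423967547332
{'time': 4.2, 'tool_pos': [0.4328, 0.2387, 0.0894], 'tool_rot': [-0.0008, 0.1147, 0.9934, -0.0004], 'gripper_width': 0.1624, 'contact_force': [-0.3306, -0.0374, -0.7008]}
jaw ang 1.3409005178815296 tilt 0.0018173600186285968
```

View pics/m3.png

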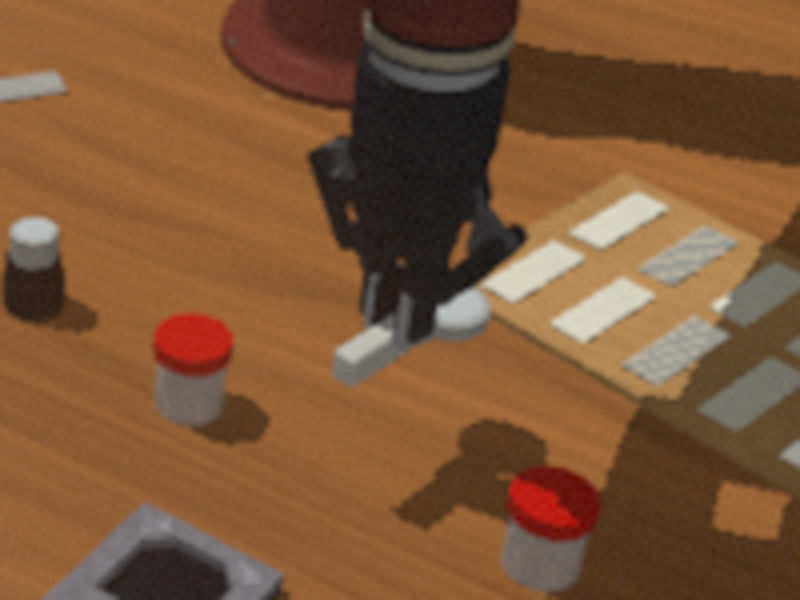

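View pics/m3t.png

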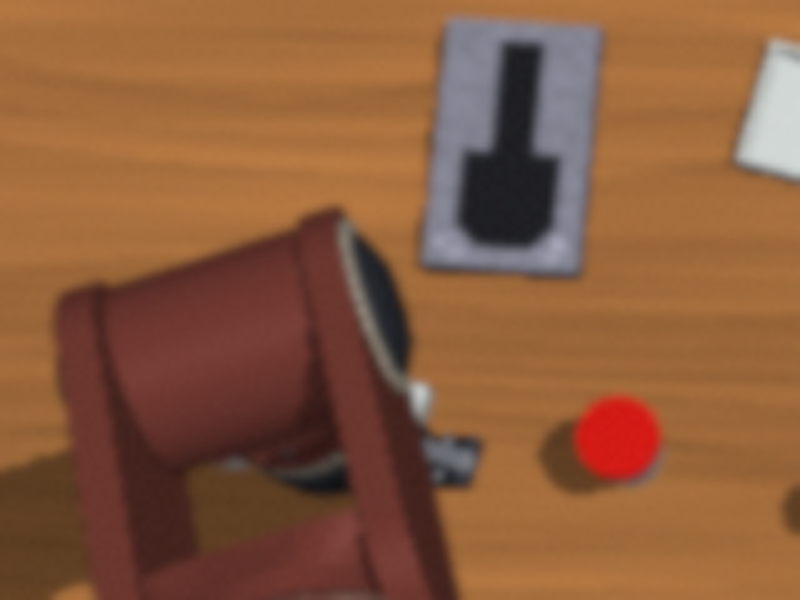

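The magnifier is held level in the scene crop: handle end at (360,360), lens at (460,315). In the top crop the pocket is clear at (510,150). Next I'll move above the pocket and look.

Emit:
step_arm --pt "0.428 -0.074 0 0 0 0.131 255" --pt "0.428 -0.074 0 0 0 0.131 255" --pt "0.428 -0.074 0 0 0 0.131 255" --pt "0.428 -0.074 0 0 0 0.131 255" --pt "0.428 -0.074 -0.04 0 0 0.131 255" --pt "0.428 -0.074 -0.08 0 0 0.131 255" --pt "0.428 -0.074 -0.08 0 0 0.131 255" --pt "0.428 -0.074 -0.08 0 0 0.131 255"

```text
time: 5.0
tool_pos: [0.6459, 0.2018, 0.0481]
tool_rot: [-0.002, 0.017, 1.0, -0.0]
contact_force: [-0.2, 1.6, -0.7]
gripper_width: 0.159
```

```bash
python3 pic.py scene m4 240 180 160 120; python3 pic.py top m4t 110 80 120 90
```

```text
{'time': 5.05, 'tool_pos': [0.6469, 0.2021, 0.0497], 'tool_rot': [-0.0008, 0.0165, 0.9999, -0.0001], 'gripper_width': 0.1588, 'contact_force': [0.3947, 0.1985, -0.6433]}
jaw ang 1.5377374839494007 tilt 0.0016336132482735713
{'time': 5.1, 'tool_pos': [0.6475, 0.2023, 0.0508], 'tool_rot': [0.0002, 0.0165, 0.9999, 0.0], 'gripper_width': 0.1633, 'contact_force': [0.4173, -0.1785, -1.078]}
jaw ang 1.5378378683754612 tilt 0.000315872982998115
```

View pics/m4.png

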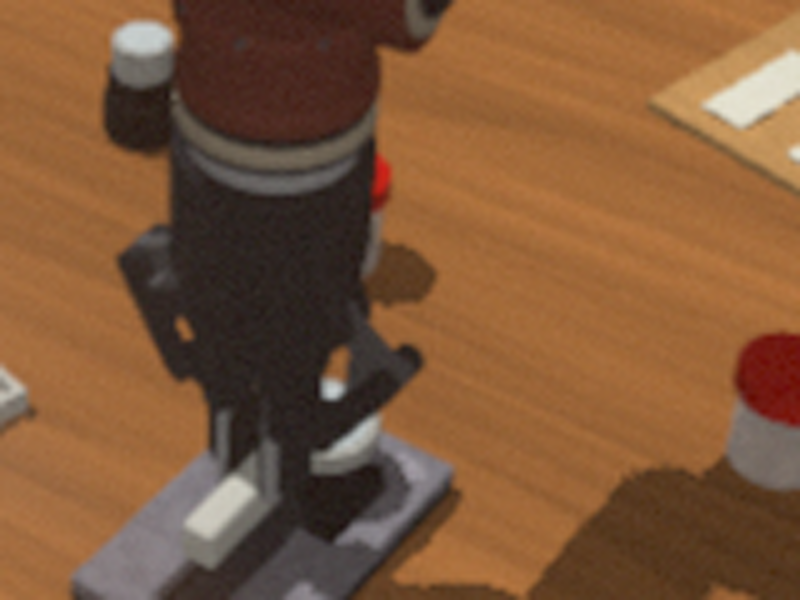

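View pics/m4t.png

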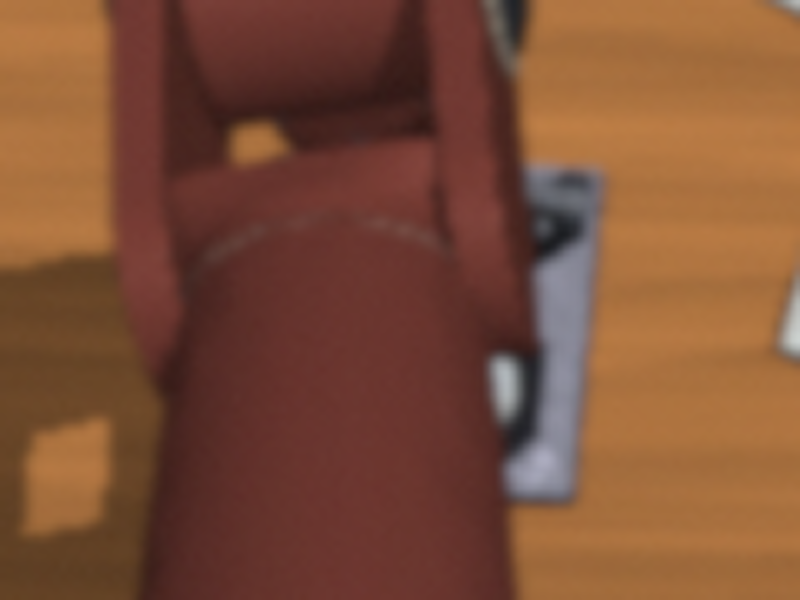

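Run:
```python
from h import *
f=load("m4")
for ub in (.037,.040):
  for x in (.645,.647,.649):
    y=.2015;q=-.033;c,s=np.cos(q),np.sin(q)
    P=[(x+c*a-s*b,y+s*a+c*b,ub+z) for a,b,z in [(.045,-.008,.02),(.045,.008,.02),(.045,.008,0),(.045,-.008,0)]]
    print(ub,x,np.round((proj(f,P)-[240,180]+.5)*5).tolist())
```

```text
0.037 0.645 [[175.0, 520.0], [208.0, 539.0], [207.0, 574.0], [174.0, 556.0]]
0.037 0.647 [[172.0, 523.0], [205.0, 542.0], [204.0, 577.0], [171.0, 559.0]]
0.037 0.649 [[169.0, 527.0], [202.0, 545.0], [201.0, 580.0], [168.0, 562.0]]
0.04 0.645 [[175.0, 515.0], [208.0, 534.0], [207.0, 569.0], [174.0, 550.0]]
0.04 0.647 [[172.0, 518.0], [205.0, 537.0], [204.0, 572.0], [171.0, 553.0]]
0.04 0.649 [[169.0, 521.0], [202.0, 540.0], [201.0, 575.0], [168.0, 556.0]]
```

Run:
```python
from h import *
f=load("m4")
im=cv2.resize(f["pixels"][260:304,262:320,::-1],None,fx=13,fy=13,interpolation=cv2.INTER_CUBIC)
x,y,ub=.647,.2015,.038;q=-.033;c,s=np.cos(q),np.sin(q)
def d(P,col):
    p=((proj(f,P)-[262,260]+.5)*13).astype(int); cv2.polylines(im,[p.reshape(-1,1,2)],True,col,1)
d([(x+c*a-s*b,y+s*a+c*b,ub+.02) for a,b in [(.045,-.008),(.045,.008),(-.025,.008),(-.025,-.008)]],(0,255,0))
d([(x+c*a-s*b,y+s*a+c*b,ub+z) for a,b,z in [(.045,-.008,.02),(.045,.008,.02),(.045,.008,0),(.045,-.008,0)]],(0,255,0))
x,y=.6468,.2012
d([(x+c*a-s*b,y+s*a+c*b,.014) for a,b in [(.05,-.013),(.05,.013),(-.025,.013),(-.025,-.013)]],(0,0,255))
cv2.imwrite("pics/ov.png",im)
```

```text
(no output)
```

View pics/ov.png

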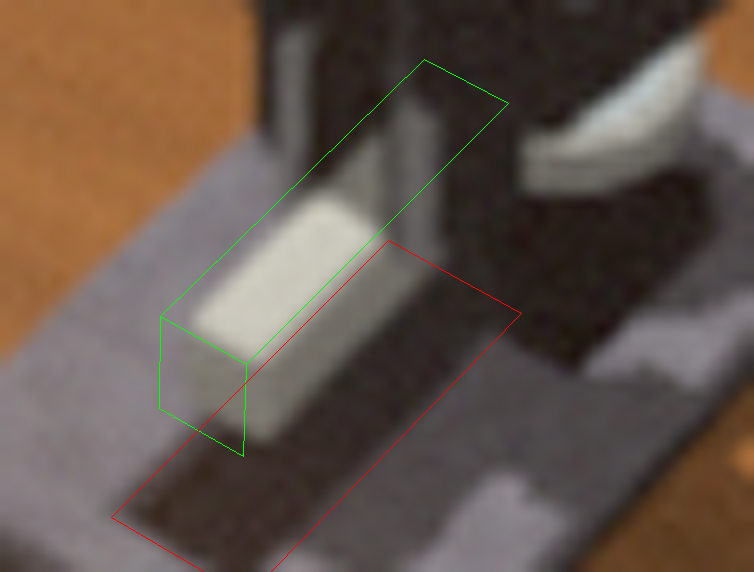

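Overlay check: the real handle end is about 1 px off the prediction, and the slot overlay has a similar offset. The relative error is therefore only 1–2 mm, so I'll nudge +1 mm in x and lower.

Emit:
step_arm --pt "0.002 0 -0.03 0 0 0 255" --pt "0.002 0 -0.045 0 0 0 255" --pt "0.002 0 -0.055 0 0 0 255" --pt "0.002 0 -0.062 0 0 0 255" --pt "0.002 0 -0.062 0 0 0 255" --pt "0.002 0 -0.062 0 0 0 255"

```text
time: 5.7
tool_pos: [0.6488, 0.2021, 0.0193]
tool_rot: [0.0, 0.017, 1.0, 0.0]
contact_force: [-0.0, -0.5, -2.5]
gripper_width: 0.16
```

```bash
python3 pic.py scene m5 250 200 120 90
```

```text
{'time': 5.75, 'tool_pos': [0.6488, 0.2021, 0.0193], 'tool_rot': [0.0002, 0.0166, 0.9999, 0.0], 'gripper_width': 0.163, 'contact_force': [0.2098, 0.128, -0.6312]}
jaw ang 1.5375665161467755 tilt 0.0003887284238078797
```

View pics/m5.png

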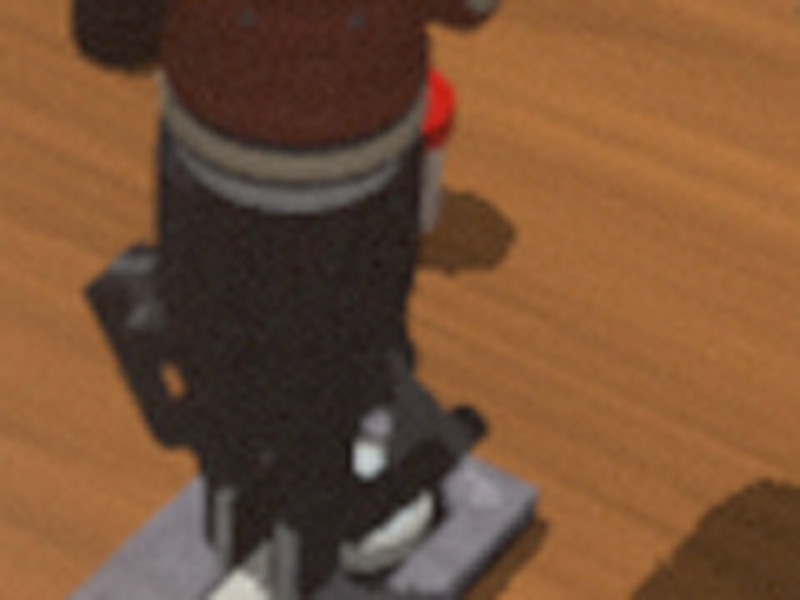

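There is no contact force and the lens is going into the broad end at (400,540). I'll go slightly lower, open, then rise.

Emit:
step_arm --pt "0 0 -0.004 0 0 0 255" --pt "0 0 -0.004 0 0 0 255" --pt "0 0 -0.004 0 0 0 160" --pt "0 0 -0.004 0 0 0 160" --pt "0 0 -0.004 0 0 0 160" --pt "0 0 -0.004 0 0 0 160" --pt "0 0 0.06 0 0 0 160" --pt "0 0 0.16 0 0 0 80" --pt "-0.1 -0.1 0.24 0 0 0 80" --pt "-0.2 -0.2 0.24 0 0 0 80"

```text
time: 6.75
tool_pos: [0.5857, 0.1366, 0.1369]
tool_rot: [0.004, 0.016, 1.0, 0.0]
contact_force: [0.0, -1.8, 1.2]
gripper_width: 0.687
```

```bash
python3 pic.py scene m6 230 180 160 120
```

```text
{'time': 6.8, 'tool_pos': [0.578, 0.132, 0.1331], 'tool_rot': [-0.0011, 0.017, 0.9999, -0.0018], 'gripper_width': 0.6861, 'contact_force': [0.5556, -0.3548, -2.5802]}
jaw ang 1.5368898931300303 tilt 0.004242080210677158
```

View pics/m6.png

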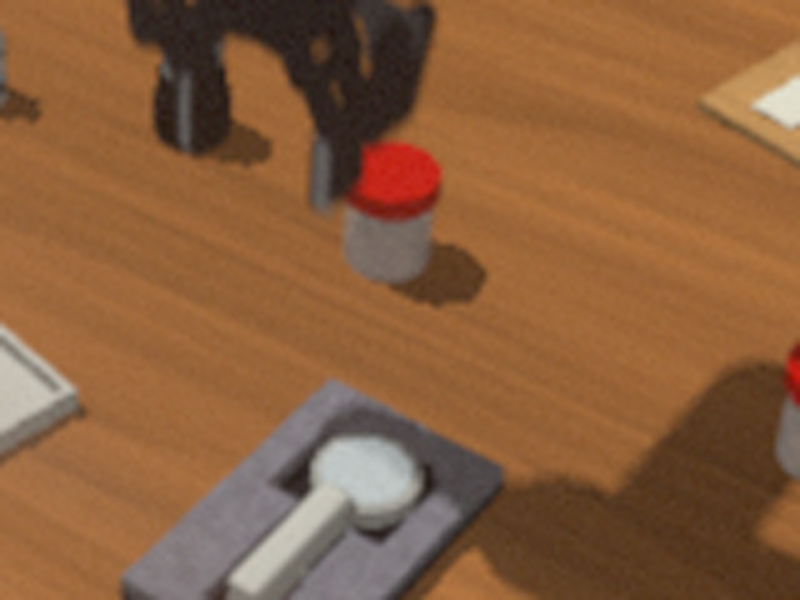

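The magnifier is in the pocket: lens at (365,475), handle toward (240,580). I'll check its pose quantitatively later. Next is the near eyepiece.

```bash
python3 -c "
from plant import monitor
s=monitor.state();print(s['time'],s['tool_pos'])
import time
from plant import eyes
eyes.grab_frame('top');s=monitor.state();print(s['time'],s['tool_pos'])"
```

```text
6.8 [0.5780237  0.13203178 0.13313926]
6.85 [0.57951803 0.13384693 0.13178587]
```

Emit:
step_arm --pt "-0.304 -0.286 0 0 0 0 80" --pt "-0.304 -0.286 0 0 0 0 80" --pt "-0.304 -0.286 0 0 0 0 80" --pt "-0.304 -0.286 0 0 0 0 80" --pt "-0.304 -0.286 -0.06 0 0 0 80" --pt "-0.304 -0.286 -0.06 0 0 0 80" --pt "-0.304 -0.286 -0.06 0 0 0 80" --pt "-0.304 -0.286 -0.06 0 0 0 80"

```text
time: 7.65
tool_pos: [0.4323, -0.0062, 0.1027]
tool_rot: [0.001, 0.016, 1.0, 0.0]
contact_force: [0.0, 0.9, -0.2]
gripper_width: 0.683
```

```bash
python3 pic.py top e1t 110 90 180 135; python3 pic.py scene e1 210 120 160 120
```

```text
{'time': 7.7, 'tool_pos': [0.4325, -0.0061, 0.1029], 'tool_rot': [0.0007, 0.016, 0.9999, -0.0], 'gripper_width': 0.6845, 'contact_force': [-0.5905, -0.4374, 0.1994]}
jaw ang 1.5387652621488883 tilt 0.00142595052109428
{'time': 7.75, 'tool_pos': [0.4324, -0.0061, 0.1028], 'tool_rot': [0.0006, 0.016, 0.9999, -0.0], 'gripper_width': 0.6857, 'contact_force': [1.3806, -0.2964, -0.0419]}
jaw ang 1.538865736282854 tilt 0.001296961341008576
```

View pics/e1t.png

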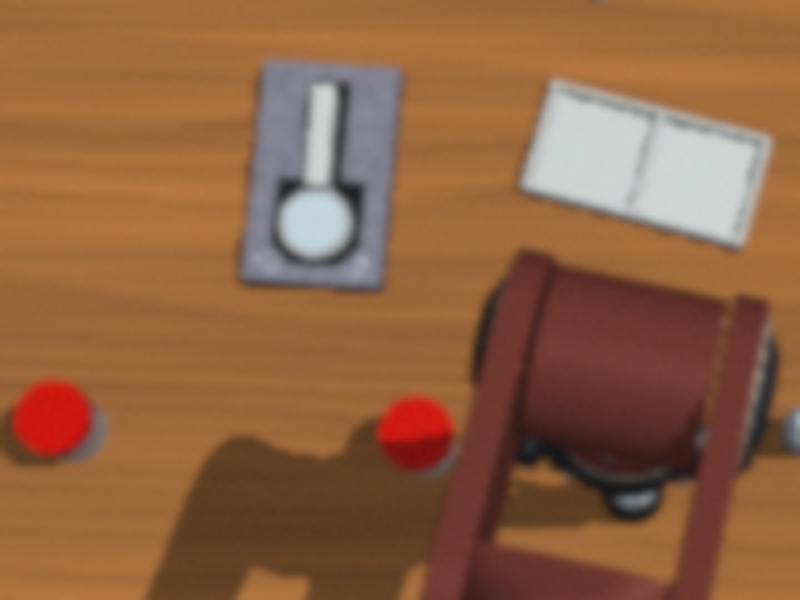

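View pics/e1.png

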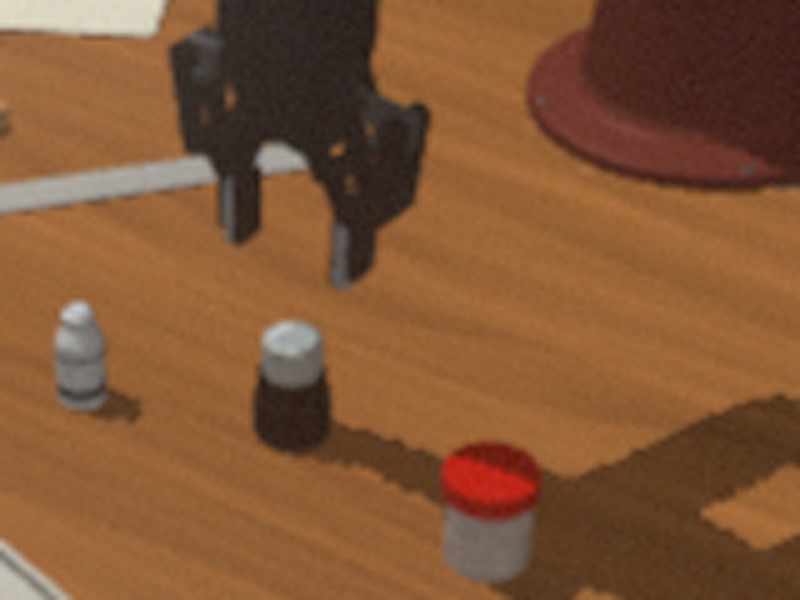

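Top crop: the magnifier sits in the pocket, handle at (322,130) and lens at (315,220). Scene crop: the gripper hovers by the eyepiece at (290,380). I'll descend and grip the barrel.

Emit:
step_arm --pt "-0.01 -0.006 -0.06 0 0 0 80" --pt "-0.01 -0.006 -0.12 0 0 0 80" --pt "-0.01 -0.006 -0.126 0 0 0 100" --pt "-0.01 -0.006 -0.126 0 0 0 120" --pt "-0.01 -0.006 -0.126 0 0 0 255" --pt "-0.01 -0.006 -0.126 0 0 0 255" --pt "-0.01 -0.006 -0.126 0 0 0 255" --pt "-0.01 -0.006 -0.126 0 0 0 255" --pt "-0.01 -0.006 -0.126 0 0 0 255"

```text
time: 8.65
tool_pos: [0.4278, -0.0098, 0.0407]
tool_rot: [0.002, 0.017, 1.0, -0.0]
contact_force: [-0.6, 1.7, 5.8]
gripper_width: 0.323
```

```bash
python3 pic.py scene e2 210 120 160 120
```

```text
{'time': 8.7, 'tool_pos': [0.4278, -0.0098, 0.0407], 'tool_rot': [0.002, 0.0167, 0.9999, -0.0001], 'gripper_width': 0.3264, 'contact_force': [0.6256, 1.447, 6.1469]}
jaw ang 1.5374133437637543 tilt 0.003998327359512028
```

View pics/e2.png

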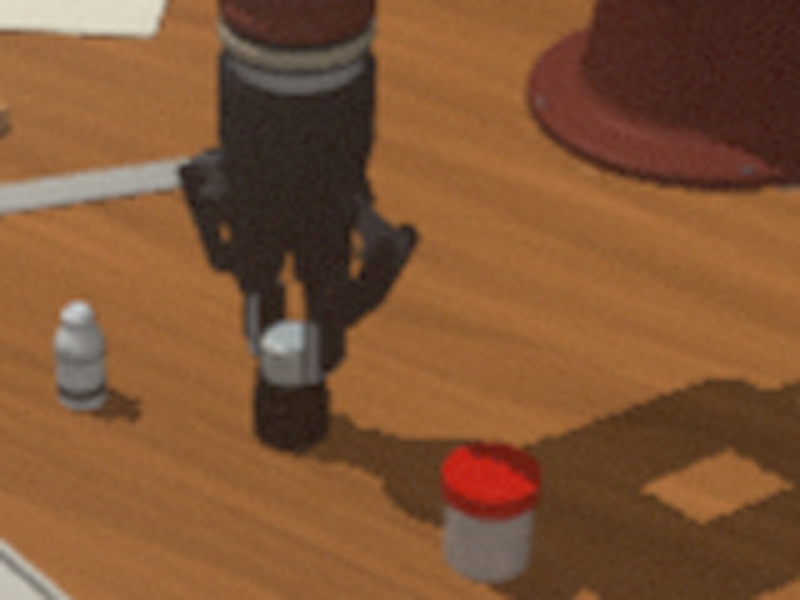

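The barrel is gripped (opening 0.325). Lift it and carry it to the +y bay.

Emit:
step_arm --pt "0 0 0.04 0 0 0 255" --pt "0 0 0.12 0 0 0 255" --pt "0.458 0.07 0.12 0 0 0 255" --pt "0.458 0.07 0.12 0 0 0 255" --pt "0.458 0.07 0.12 0 0 0 255" --pt "0.458 0.07 0.12 0 0 0 255" --pt "0.458 0.07 0.1 0 0 0 255" --pt "0.458 0.07 0.06 0 0 0 255" --pt "0.458 0.07 0.05 0 0 0 255" --pt "0.458 0.07 0.05 0 0 0 255"

```text
time: 9.7
tool_pos: [0.6532, 0.0254, 0.0617]
tool_rot: [-0.002, 0.017, 1.0, 0.0]
contact_force: [0.3, -1.0, -1.2]
gripper_width: 0.324
```

```bash
python3 pic.py scene e3 150 170 160 120
```

```text
{'time': 9.75, 'tool_pos': [0.6539, 0.0253, 0.0631], 'tool_rot': [-0.0009, 0.0167, 0.9999, -0.0], 'gripper_width': 0.3284, 'contact_force': [0.108, -0.3275, -0.5726]}
jaw ang 1.5373912417749247 tilt 0.0018066375609603006
```

View pics/e3.png

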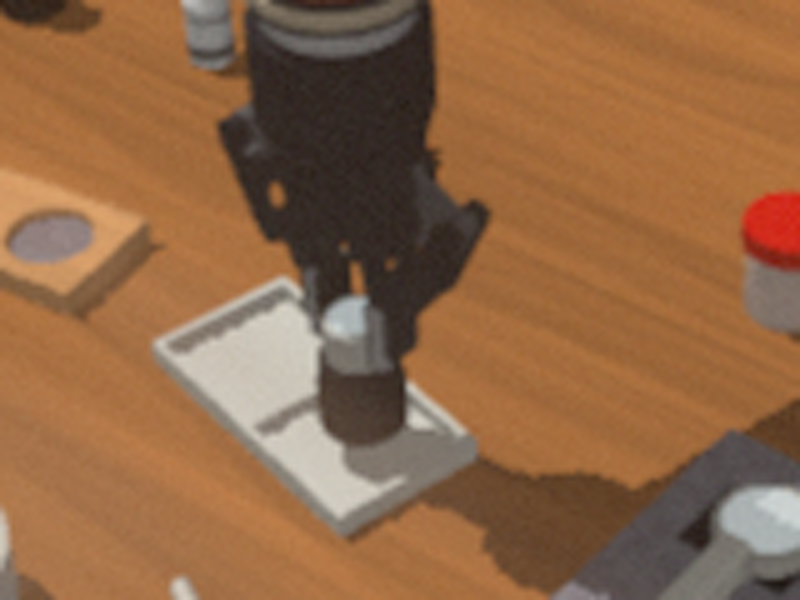

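The eyepiece hangs upright above the +y bay at (360,380). I'll lower and release.

Emit:
step_arm --pt "0.002 0 -0.02 0 0 0 255" --pt "0.002 0 -0.034 0 0 0 255" --pt "0.002 0 -0.038 0 0 0 255" --pt "0.002 0 -0.038 0 0 0 255" --pt "0.002 0 -0.038 0 0 0 120" --pt "0.002 0 -0.038 0 0 0 110" --pt "0.002 0 -0.038 0 0 0 110" --pt "0.002 0 0.04 0 0 0 110" --pt "0.002 0 0.12 0 0 0 80" --pt "0.002 0 0.16 0 0 0 80"

```text
time: 10.75
tool_pos: [0.6579, 0.0253, 0.1482]
tool_rot: [0.003, 0.017, 1.0, -0.0]
contact_force: [0.9, 0.7, 0.1]
gripper_width: 0.688
```

```bash
python3 pic.py scene e4 150 170 160 120
```

```text
{'time': 10.8, 'tool_pos': [0.6595, 0.0252, 0.1515], 'tool_rot': [0.0053, 0.0166, 0.9998, -0.0003], 'gripper_width': 0.6868, 'contact_force': [1.7606, 0.2035, 2.4912]}
jaw ang 1.5375809892217325 tilt 0.010606489358811533
```

View pics/e4.png

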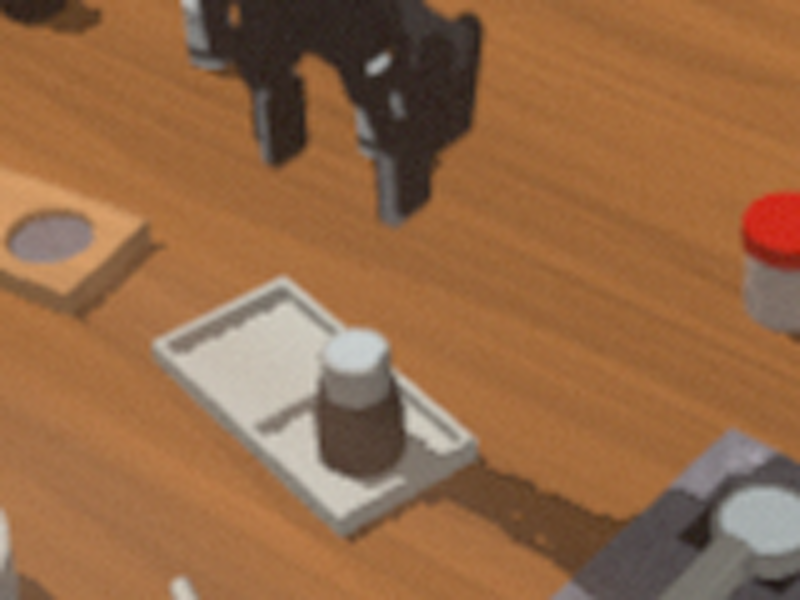

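The eyepiece is standing upright in the +y bay at (360,400). Now for the far eyepiece.

Emit:
step_arm --pt "-0.354 -0.788 -0.06 0 0 0 80" --pt "-0.354 -0.788 -0.06 0 0 0 80" --pt "-0.354 -0.788 -0.06 0 0 0 80" --pt "-0.354 -0.788 -0.06 0 0 0 80" --pt "-0.354 -0.788 -0.06 0 0 0 80" --pt "-0.354 -0.788 -0.06 0 0 0 80" --pt "-0.354 -0.788 -0.06 0 0 0 80" --pt "-0.354 -0.788 -0.06 0 0 0 80" --pt "-0.354 -0.788 -0.08 0 0 0 80" --pt "-0.354 -0.788 -0.08 0 0 0 80"

```text
time: 11.8
tool_pos: [0.4762, -0.3712, 0.1015]
tool_rot: [-0.001, 0.019, 1.0, 0.001]
contact_force: [-0.3, 0.1, -0.5]
gripper_width: 0.689
```

```bash
python3 pic.py scene f1 110 100 160 120;python3 - <<'E'
from h import *
from plant import monitor
f=load("f1")
t=monitor.state()["tool_pos"]; print(t, (proj(f,t)[0]-[110,100]+.5)*5)
E
```

```text
{'time': 11.85, 'tool_pos': [0.4774, -0.3695, 0.1021], 'tool_rot': [-0.0009, 0.0184, 0.9998, 0.001], 'gripper_width': 0.6859, 'contact_force': [-0.4711, 0.3165, -0.7705]}
jaw ang 1.5339555873878696 tilt 0.002636740470522219
[ 0.47737188 -0.36952716  0.10210304] [215.27503348 200.02403907]
```

View pics/f1.png

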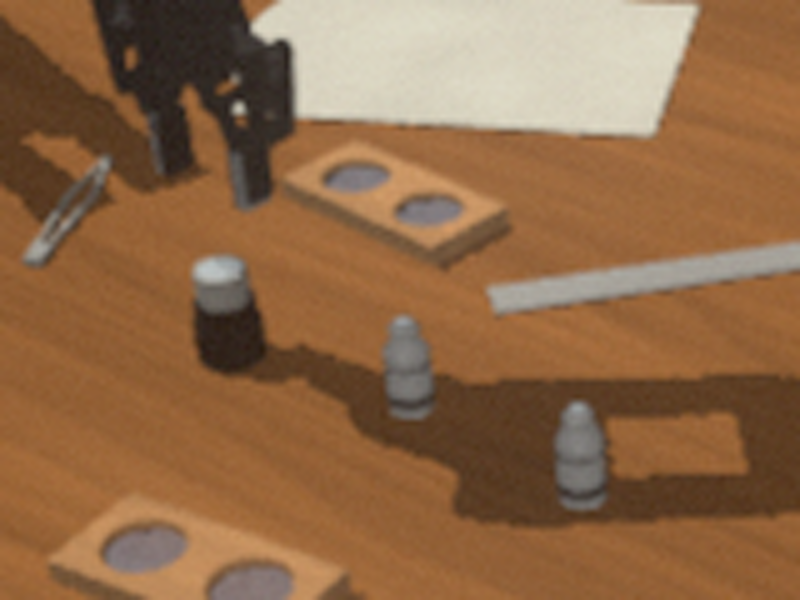

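Run:
```python
from h import *
f=load("f1");S=load("scene0");T=load("top0")
for x,y in [(.480,-.3695),(.477,-.371),(.482,-.368),(.4621,-.2477)]:
    print((x,y),np.round((proj(f,[(x,y,.0),(x,y,.038),(x,y,.058)])-[110,100]+.5)*5).tolist(),np.round((proj(T,[(x,y,.0),(x,y,.058)])-[230,95]+.5)*4.7).tolist())
```

```text
(0.48, -0.3695) [[236.0, 356.0], [227.0, 300.0], [222.0, 270.0]] [[696.0, 435.0], [726.0, 418.0]]
(0.477, -0.371) [[238.0, 353.0], [229.0, 297.0], [224.0, 267.0]] [[699.0, 440.0], [728.0, 424.0]]
(0.482, -0.368) [[235.0, 358.0], [226.0, 302.0], [222.0, 272.0]] [[694.0, 432.0], [723.0, 415.0]]
(0.4621, -0.2477) [[411.0, 410.0], [405.0, 354.0], [401.0, 323.0]] [[498.0, 459.0], [517.0, 443.0]]
```

The far eyepiece at (225,315) is upright, as the projection predicts. Descend and grip.

Emit:
step_arm --pt "0.005 0 -0.06 0 0 0 80" --pt "0.005 0 -0.12 0 0 0 80" --pt "0.005 0 -0.125 0 0 0 100" --pt "0.005 0 -0.125 0 0 0 120" --pt "0.005 0 -0.125 0 0 0 255" --pt "0.005 0 -0.125 0 0 0 255" --pt "0.005 0 -0.125 0 0 0 255" --pt "0.005 0 -0.125 0 0 0 255" --pt "0.005 0 -0.125 0 0 0 255"

```text
time: 12.75
tool_pos: [0.4828, -0.3695, 0.0434]
tool_rot: [0.001, 0.017, 1.0, -0.001]
contact_force: [0.2, 1.4, 5.8]
gripper_width: 0.32
```

```bash
python3 pic.py scene f2 110 100 160 120
```

```text
{'time': 12.8, 'tool_pos': [0.4828, -0.3695, 0.0434], 'tool_rot': [0.0015, 0.0167, 0.9999, -0.0009], 'gripper_width': 0.3208, 'contact_force': [0.7273, 2.0963, 5.7952]}
jaw ang 1.5373429199345778 tilt 0.0034466526305140877
```

View pics/f2.png

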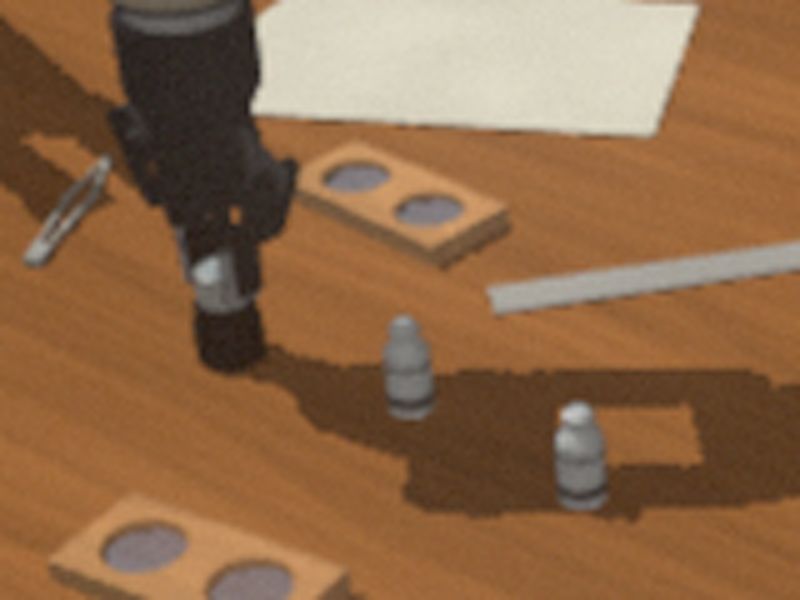

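Emit:
step_arm --pt "0 0 0.06 0 0 0 255" --pt "0 0 0.16 0 0 0 255" --pt "0.316 0.645 0.16 0 0 0 255" --pt "0.316 0.645 0.16 0 0 0 255" --pt "0.316 0.645 0.16 0 0 0 255" --pt "0.316 0.645 0.16 0 0 0 255" --pt "0.316 0.645 0.16 0 0 0 255" --pt "0.316 0.645 0.16 0 0 0 255" --pt "0.316 0.645 0.16 0 0 0 255" --pt "0.316 0.645 0.16 0 0 0 255"

```text
time: 13.8
tool_pos: [0.6407, -0.0416, 0.1212]
tool_rot: [0.0, 0.014, 1.0, 0.001]
contact_force: [-1.5, -0.7, -1.3]
gripper_width: 0.326
```

Emit:
step_arm --pt "0 0 -0.06 0 0 0 255" --pt "0 0 -0.11 0 0 0 255" --pt "0 0 -0.11 0 0 0 255" --pt "0 0 -0.11 0 0 0 255"

```text
time: 14.2
tool_pos: [0.6389, -0.0466, 0.0658]
tool_rot: [-0.001, 0.017, 1.0, -0.0]
contact_force: [1.0, 0.5, -1.1]
gripper_width: 0.319
```

```bash
python3 pic.py scene f3 150 170 160 120
```

```text
{'time': 14.25, 'tool_pos': [0.6399, -0.0468, 0.0672], 'tool_rot': [0.0006, 0.0169, 0.9999, -0.0002], 'gripper_width': 0.3192, 'contact_force': [0.0486, -0.1608, -0.4156]}
jaw ang 1.5369099192493905 tilt 0.0012045643133183344
```

View pics/f3.png

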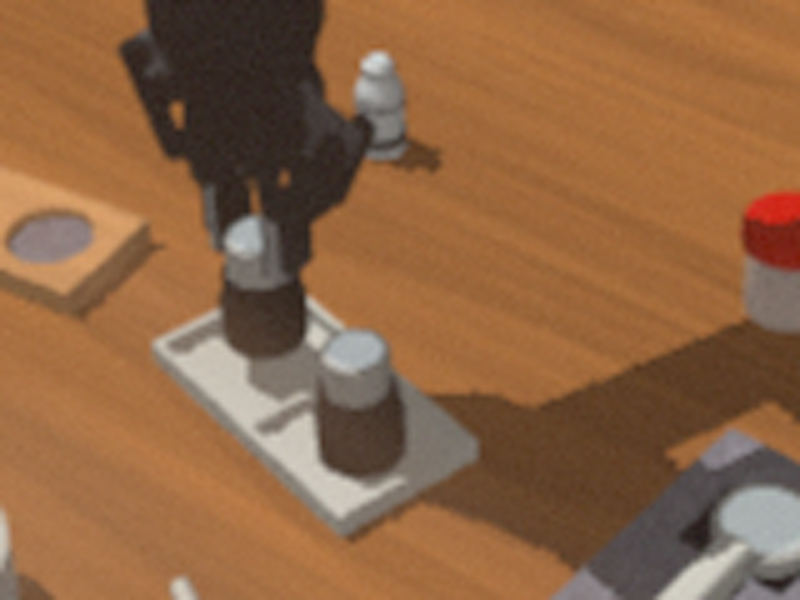

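The second eyepiece hangs above the -y bay at (262,290), clear of its neighbour at (360,400). I'll lower and release.

Emit:
step_arm --pt "0.002 0 -0.02 0 0 0 255" --pt "0.002 0 -0.034 0 0 0 255" --pt "0.002 0 -0.038 0 0 0 255" --pt "0.002 0 -0.038 0 0 0 255" --pt "0.002 0 -0.038 0 0 0 125" --pt "0.002 0 -0.038 0 0 0 115" --pt "0.002 0 -0.038 0 0 0 115" --pt "0.002 0 0.04 0 0 0 115" --pt "0.002 0 0.12 0 0 0 115" --pt "0.002 0 0.16 0 0 0 100"

```text
time: 15.25
tool_pos: [0.6423, -0.0464, 0.1505]
tool_rot: [0.003, 0.017, 1.0, -0.0]
contact_force: [1.0, -0.0, 2.1]
gripper_width: 0.605
```

```bash
python3 pic.py scene f4 150 170 160 120; python3 -c "
from plant import monitor,eyes
eyes.grab_frame('top');print(monitor.state()['tool_pos'])"
```

```text
{'time': 15.3, 'tool_pos': [0.6439, -0.0466, 0.1538], 'tool_rot': [0.0051, 0.0166, 0.9998, -0.0009], 'gripper_width': 0.6079, 'contact_force': [1.7772, -0.2935, 2.3752]}
jaw ang 1.5376386232918358 tilt 0.010326599180295222
[ 0.64328499 -0.04655232  0.15141881]
```

View pics/f4.png

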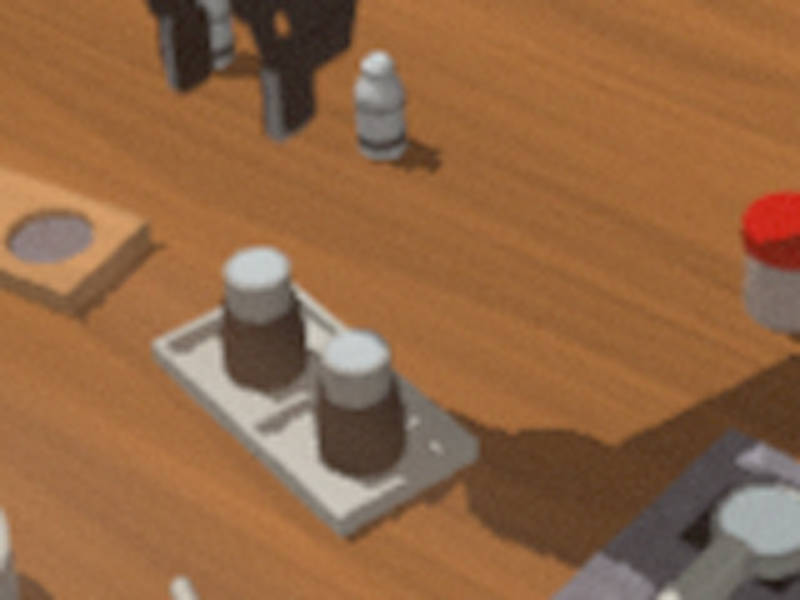

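Both eyepieces stand in their bays, at (260,320) and (360,400). Next is the near objective.

Emit:
step_arm --pt "-0.338 -0.14 0 0 0 0 80" --pt "-0.338 -0.14 0 0 0 0 80" --pt "-0.338 -0.14 -0.04 0 0 0 80" --pt "-0.338 -0.14 -0.09 0 0 0 80" --pt "-0.338 -0.14 -0.09 0 0 0 80" --pt "-0.338 -0.14 -0.09 0 0 0 80" --pt "-0.338 -0.14 -0.09 0 0 0 80" --pt "-0.338 -0.14 -0.09 0 0 0 80"

```text
time: 16.15
tool_pos: [0.4735, -0.1163, 0.1028]
tool_rot: [0.001, 0.016, 1.0, -0.0]
contact_force: [0.7, 0.5, 0.5]
gripper_width: 0.684
```

```bash
python3 pic.py scene o1 150 110 160 120
```

```text
{'time': 16.2, 'tool_pos': [0.4734, -0.1163, 0.1027], 'tool_rot': [0.0013, 0.0162, 0.9999, -0.0005], 'gripper_width': 0.6883, 'contact_force': [-1.0124, 0.7404, 0.0107]}
jaw ang 1.5384369294470126 tilt 0.002789146343472243
```

View pics/o1.png

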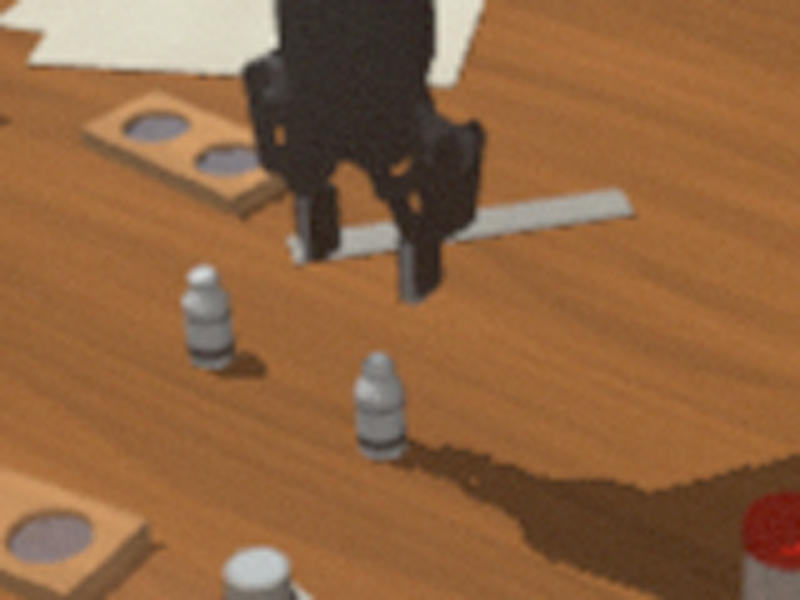

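The gripper hovers over the near objective at (380,405). Descend and grip.

Emit:
step_arm --pt "-0.003 0 -0.06 0 0 0 80" --pt "-0.003 0 -0.14 0 0 0 80" --pt "-0.003 0 -0.178 0 0 0 80" --pt "-0.003 0 -0.178 0 0 0 120" --pt "-0.003 0 -0.178 0 0 0 140" --pt "-0.003 0 -0.178 0 0 0 255" --pt "-0.003 0 -0.178 0 0 0 255" --pt "-0.003 0 -0.178 0 0 0 255" --pt "-0.003 0 -0.178 0 0 0 255" --pt "-0.003 0 -0.178 0 0 0 255"

```text
time: 17.2
tool_pos: [0.4721, -0.1167, 0.0145]
tool_rot: [0.002, 0.017, 1.0, -0.001]
contact_force: [-0.1, 1.2, 5.7]
gripper_width: 0.278
```

```bash
python3 pic.py scene o2 150 110 160 120
```

```text
{'time': 17.25, 'tool_pos': [0.4721, -0.1167, 0.0145], 'tool_rot': [0.0022, 0.0167, 0.9999, -0.0006], 'gripper_width': 0.2817, 'contact_force': [1.0494, 2.4424, 6.331]}
jaw ang 1.5373191367731653 tilt 0.004654620056509072
```

View pics/o2.png

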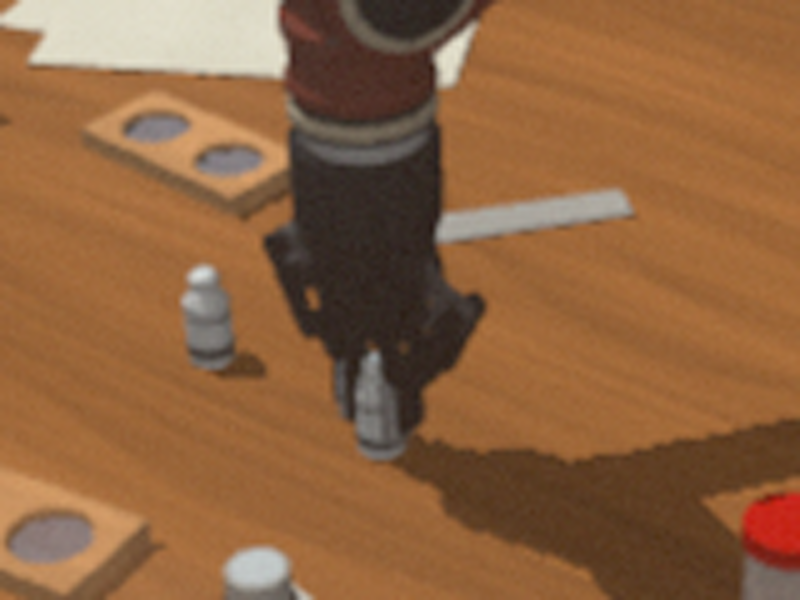

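Emit:
step_arm --pt "0 0 0.04 0 0 0 255" --pt "0 0 0.1 0 0 0 255" --pt "0.336 -0.146 0.1 0 0 0 255" --pt "0.336 -0.146 0.1 0 0 0 255" --pt "0.336 -0.146 0.1 0 0 0 255" --pt "0.336 -0.146 0.1 0 0 0 255" --pt "0.336 -0.146 0.06 0 0 0 255" --pt "0.336 -0.146 0.05 0 0 0 255" --pt "0.336 -0.146 0.05 0 0 0 255" --pt "0.336 -0.146 0.05 0 0 0 255"

```text
time: 18.25
tool_pos: [0.6372, -0.1887, 0.0372]
tool_rot: [-0.0, 0.017, 1.0, 0.0]
contact_force: [-0.1, 0.0, -1.3]
gripper_width: 0.276
```

```bash
python3 pic.py scene o3 110 150 120 90; python3 pic.py top o3t 270 90 120 90
```

```text
{'time': 18.3, 'tool_pos': [0.6377, -0.1889, 0.0378], 'tool_rot': [0.0002, 0.0166, 0.9999, -0.0001], 'gripper_width': 0.2806, 'contact_force': [0.1687, 0.6375, -1.2096]}
jaw ang 1.5376437993731016 tilt 0.00041316876568072135
{'time': 18.35, 'tool_pos': [0.638, -0.189, 0.0382], 'tool_rot': [0.0005, 0.0166, 0.9999, -0.0003], 'gripper_width': 0.284, 'contact_force': [0.5408, 0.3179, -1.5549]}
jaw ang 1.537692313380417 tilt 0.001195625585361768
```

View pics/o3.png

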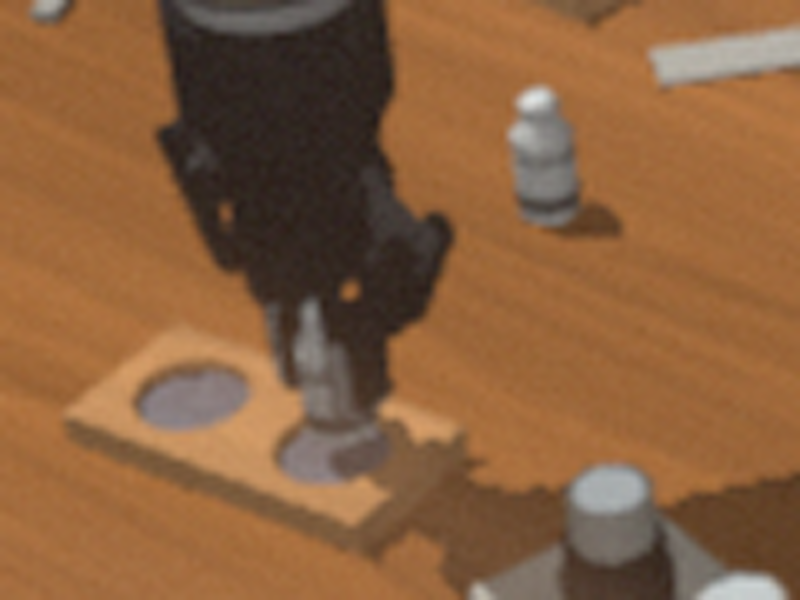

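View pics/o3t.png

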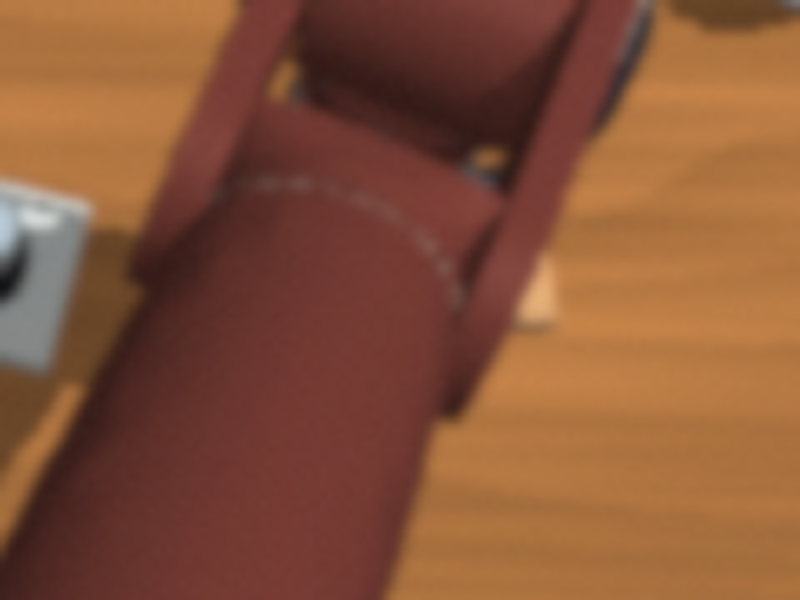

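Run:
```python
from h import *
f=load("o3");k=800/120
for P in [(.638,-.189,.0237),(.638,-.189,.0797),(.6401,-.1897,.014),(.6401,-.1897,.008)]:
    print(P,np.round((proj(f,P)[0]-[110,150]+.5)*k))
```

```text
(0.638, -0.189, 0.0237) [335. 429.]
(0.638, -0.189, 0.0797) [316. 307.]
(0.6401, -0.1897, 0.014) [333. 451.]
(0.6401, -0.1897, 0.008) [335. 464.]
```

```bash
cat > ovl.py <<'E'
from h import *
def ring(x,y,z,r,n=40): a=np.linspace(0,2*np.pi,n); return np.c_[x+r*np.cos(a),y+r*np.sin(a),np.full(n,z)]
def overlay(npz,x0,y0,w,h,rings,out):
    f=load(npz);s=min(800/w,600/h)
    im=cv2.resize(f["pixels"][y0:y0+h,x0:x0+w,::-1],None,fx=s,fy=s,interpolation=cv2.INTER_CUBIC)
    for R,col in rings:
        p=((proj(f,R)-[x0,y0]+.5)*s).astype(int); cv2.polylines(im,[p.reshape(-1,1,2)],False,col,1)
    cv2.imwrite(out,im)
E
python3 - <<'E'
from ovl import *
x,y,u=.638,-.189,.0237
R=[(ring(x,y,u,.013),(0,255,0)),(ring(x,y,u+.038,.013),(0,255,0)),(ring(x,y,u+.056,.0085),(0,255,0)),(ring(.6401,-.1897,.014,.022),(0,0,255))]
overlay("o3",140,188,44,36,R,"pics/o3o.png")
E
```

```text
(no output)
```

View pics/o3o.png

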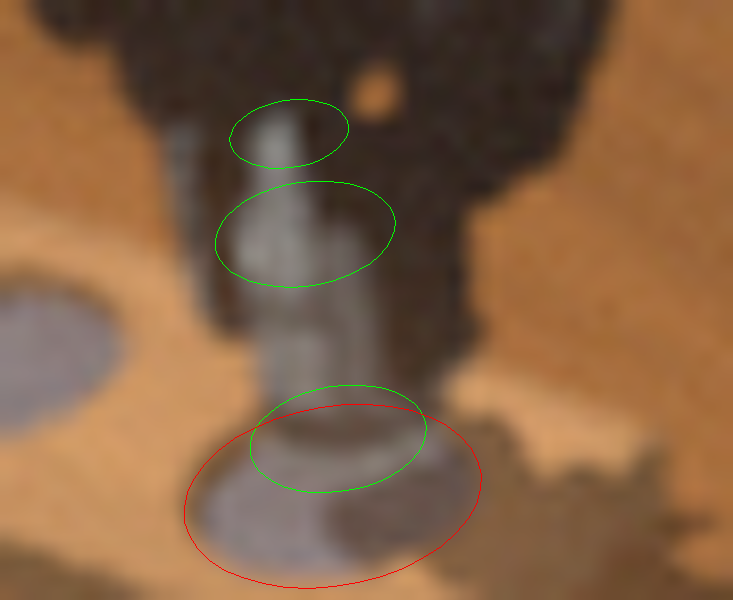

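The overlay matches the picture: the objective is upright and above the well at about (330,490). I'll lower and release.

Emit:
step_arm --pt "0.003 -0.001 -0.016 0 0 0 255" --pt "0.003 -0.001 -0.026 0 0 0 255" --pt "0.003 -0.001 -0.03 0 0 0 255" --pt "0.003 -0.001 -0.03 0 0 0 255" --pt "0.003 -0.001 -0.03 0 0 0 255"

```text
time: 18.85
tool_pos: [0.6393, -0.1895, 0.0225]
tool_rot: [-0.0, 0.017, 1.0, 0.0]
contact_force: [-2.6, 1.4, 4.2]
gripper_width: 0.279
```

Emit:
step_arm --pt "0 0 0 0 0 0 150" --pt "0 0 0 0 0 0 135" --pt "0 0 0 0 0 0 135" --pt "0 0 0 0 0 0 135" --pt "0 0 0.06 0 0 0 135" --pt "0 0 0.14 0 0 0 135" --pt "0 0 0.16 0 0 0 100" --pt "0 0 0.16 0 0 0 100"

```text
time: 19.65
tool_pos: [0.6414, -0.1904, 0.1053]
tool_rot: [0.003, 0.017, 1.0, -0.001]
contact_force: [-0.4, 0.0, 0.0]
gripper_width: 0.607
```

```bash
python3 pic.py scene o4 110 150 120 90
```

```text
{'time': 19.7, 'tool_pos': [0.64, -0.1898, 0.1028], 'tool_rot': [0.0008, 0.0166, 0.9999, -0.0003], 'gripper_width': 0.6068, 'contact_force': [0.2097, 0.1807, -1.2621]}
jaw ang 1.5375237037653877 tilt 0.0017263059179745918
```

View pics/o4.png

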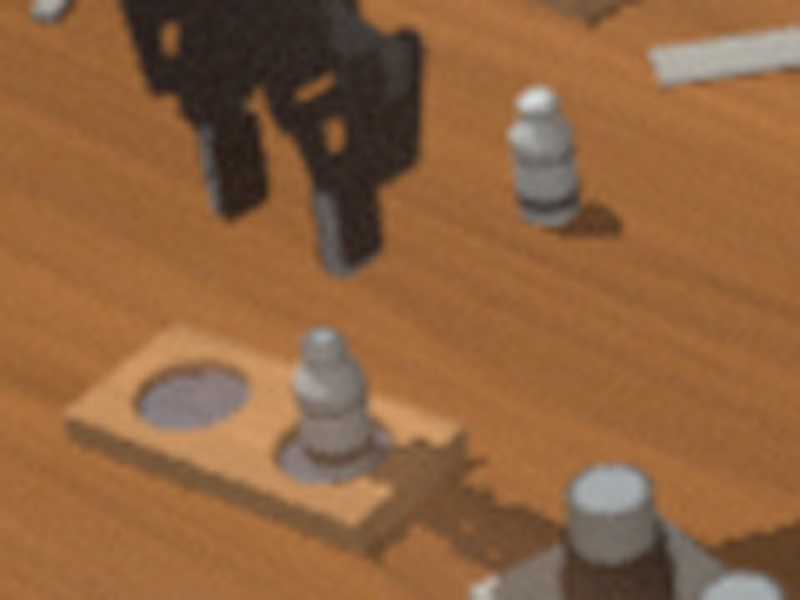

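The near objective stands in the +y well at (330,395). Now the last objective, at (545,155).

Emit:
step_arm --pt "-0.356 -0.116 0.02 0 0 0 80" --pt "-0.356 -0.116 0.02 0 0 0 80" --pt "-0.356 -0.116 0.02 0 0 0 80" --pt "-0.356 -0.116 0 0 0 0 80" --pt "-0.356 -0.116 0 0 0 0 80" --pt "-0.356 -0.116 0 0 0 0 80" --pt "-0.356 -0.116 0 0 0 0 80"

```text
time: 20.4
tool_pos: [0.4617, -0.2473, 0.1014]
tool_rot: [-0.0, 0.016, 1.0, 0.0]
contact_force: [0.5, 0.4, 0.2]
gripper_width: 0.689
```

```bash
python3 pic.py scene p1 110 90 160 120
```

```text
{'time': 20.45, 'tool_pos': [0.4622, -0.2473, 0.1018], 'tool_rot': [-0.0001, 0.0162, 0.9999, 0.0002], 'gripper_width': 0.689, 'contact_force': [0.6505, -0.0285, 0.9344]}
jaw ang 1.5383851361238676 tilt 0.00042855484668364186
```

View pics/p1.png

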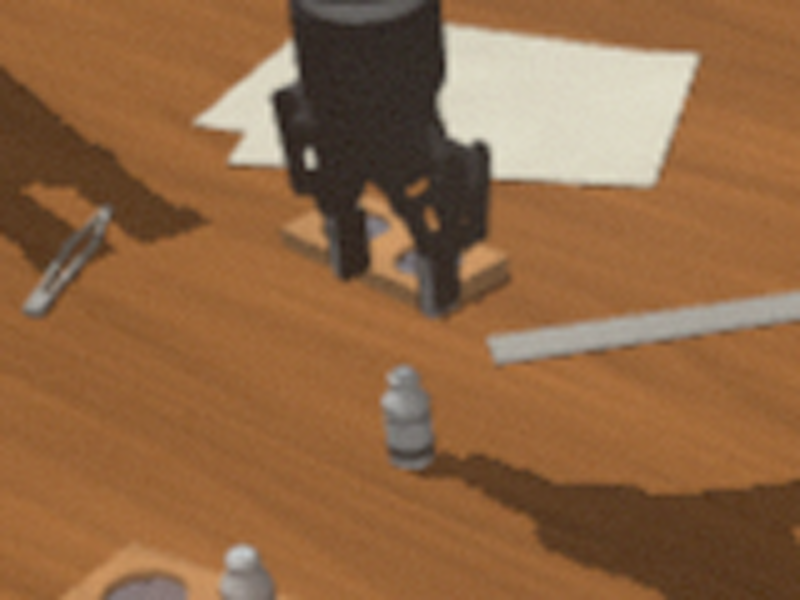

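The gripper is aligned over the objective at (407,420). Descend and grip.

Emit:
step_arm --pt "0 0 -0.06 0 0 0 80" --pt "0 0 -0.14 0 0 0 80" --pt "0 0 -0.177 0 0 0 80" --pt "0 0 -0.177 0 0 0 120" --pt "0 0 -0.177 0 0 0 140" --pt "0 0 -0.177 0 0 0 255" --pt "0 0 -0.177 0 0 0 255" --pt "0 0 -0.177 0 0 0 255" --pt "0 0 -0.177 0 0 0 255" --pt "0 0 -0.177 0 0 0 255"

```text
time: 21.45
tool_pos: [0.4631, -0.2486, 0.0157]
tool_rot: [0.002, 0.017, 1.0, -0.001]
contact_force: [1.2, 1.7, 6.6]
gripper_width: 0.279
```

```bash
python3 pic.py scene p2 110 90 160 120
```

```text
{'time': 21.5, 'tool_pos': [0.4631, -0.2486, 0.0157], 'tool_rot': [0.0018, 0.0167, 0.9999, -0.001], 'gripper_width': 0.2782, 'contact_force': [0.8439, 0.7238, 6.1963]}
jaw ang 1.5373556855241435 tilt 0.004153933215334966
```

View pics/p2.png

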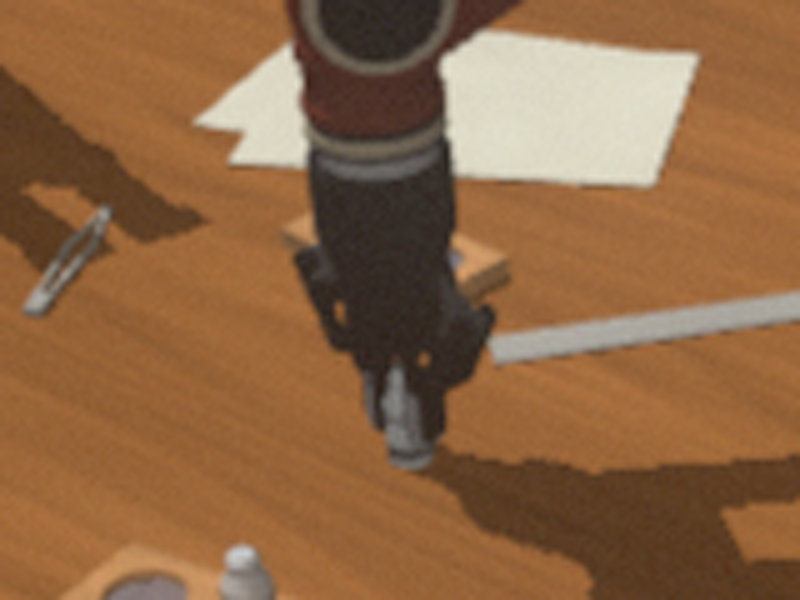

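Emit:
step_arm --pt "0 0 0.04 0 0 0 255" --pt "0 0 0.1 0 0 0 255" --pt "0.371 -0.017 0.1 0 0 0 255" --pt "0.371 -0.017 0.1 0 0 0 255" --pt "0.371 -0.017 0.1 0 0 0 255" --pt "0.371 -0.017 0.1 0 0 0 255" --pt "0.371 -0.017 0.06 0 0 0 255" --pt "0.371 -0.017 0.05 0 0 0 255" --pt "0.371 -0.017 0.05 0 0 0 255" --pt "0.371 -0.017 0.05 0 0 0 255"

```text
time: 22.5
tool_pos: [0.646, -0.256, 0.0385]
tool_rot: [-0.001, 0.017, 1.0, 0.0]
contact_force: [0.6, -0.7, -1.0]
gripper_width: 0.28
```

```bash
python3 pic.py scene p3 110 150 120 90
python3 - <<'E'
from ovl import *
from plant import monitor
x,y,z=monitor.state()["tool_pos"]; u=z-.0155
R=[(ring(x,y,u,.013),(0,255,0)),(ring(x,y,u+.038,.013),(0,255,0)),(ring(x,y,u+.056,.0085),(0,255,0)),(ring(.6487,-.2571,.014,.022),(0,0,255))]
overlay("p3",118,180,60,45,R,"pics/p3o.png")
E
```

```text
{'time': 22.55, 'tool_pos': [0.6465, -0.2563, 0.0392], 'tool_rot': [0.0001, 0.0169, 0.9999, -0.0001], 'gripper_width': 0.2814, 'contact_force': [-0.1516, 0.6964, -1.1302]}
jaw ang 1.5369284682234525 tilt 0.00022403860024022116
```

View pics/p3o.png

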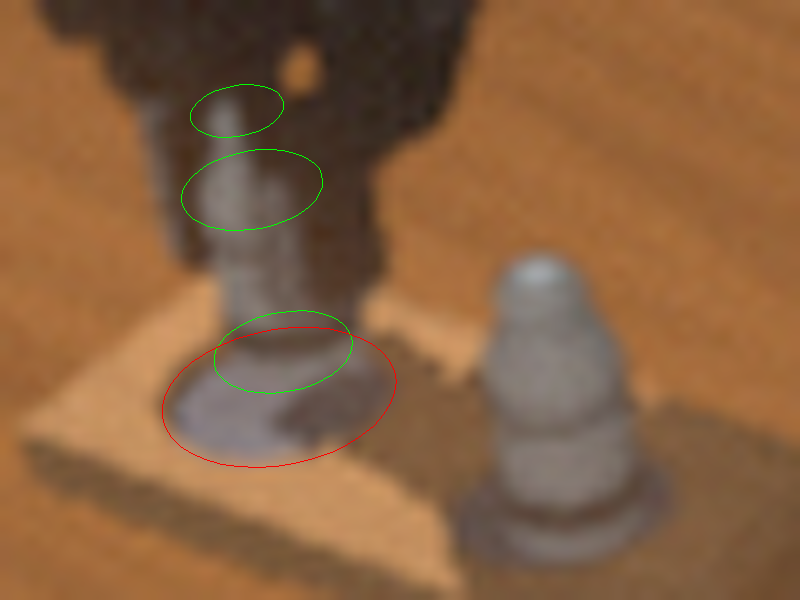

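The objective hangs upright above the remaining well. I'll lower and release.

Emit:
step_arm --pt "0.003 -0.001 -0.016 0 0 0 255" --pt "0.003 -0.001 -0.026 0 0 0 255" --pt "0.003 -0.001 -0.031 0 0 0 255" --pt "0.003 -0.001 -0.031 0 0 0 255" --pt "0.003 -0.001 -0.031 0 0 0 255"

```text
time: 23.05
tool_pos: [0.6484, -0.2567, 0.0238]
tool_rot: [-0.0, 0.017, 1.0, -0.0]
contact_force: [-3.3, 1.2, 5.3]
gripper_width: 0.276
```

Emit:
step_arm --pt "0 0 0 0 0 0 150" --pt "0 0 0 0 0 0 135" --pt "0 0 0 0 0 0 135" --pt "0 0 0 0 0 0 135" --pt "0 0 0.06 0 0 0 135" --pt "0 0 0.14 0 0 0 135" --pt "0 0 0.24 0 0 0 135" --pt "-0.2 -0.2 0.3 0 0 0 100" --pt "-0.3 -0.3 0.3 0 0 0 100" --pt "-0.3 -0.3 0.3 0 0 0 100"

```text
time: 24.05
tool_pos: [0.543, -0.3623, 0.1667]
tool_rot: [0.001, 0.016, 1.0, -0.001]
contact_force: [-1.0, -0.1, 0.2]
gripper_width: 0.603
```

Emit:
step_arm --pt "-0.2 -0.2 0.1 0 0 0 100" --pt "-0.2 -0.2 0.1 0 0 0 100" --pt "-0.2 -0.2 0.1 0 0 0 100" --pt "-0.2 -0.2 0.1 0 0 0 100" --pt "-0.2 -0.2 0.1 0 0 0 100"

```text
time: 24.55
tool_pos: [0.4432, -0.4622, 0.2161]
tool_rot: [0.001, 0.018, 1.0, -0.0]
contact_force: [0.3, 0.7, 0.3]
gripper_width: 0.61
```

```bash
python3 pic.py scene z1 110 140 304 200;python3 pic.py top z1t 100 80 280 140
python3 - <<'E'
from plant import eyes
import numpy as np
for t in ["eyepiece_a_center","objective_a_center","magnifier_grip","jar_a_center"]:
    for n in ("scene","top"): print(t,n,[(np.round(d["uv"],1).tolist(),round(d["p"],2)) for d in eyes.pinpoint(t,n)])
E
```

```text
{'time': 24.6, 'tool_pos': [0.4437, -0.4611, 0.2151], 'tool_rot': [0.0001, 0.0169, 0.9999, 0.0004], 'gripper_width': 0.6154, 'contact_force': [0.0888, 0.7362, 0.425]}
jaw ang 1.537049216072478 tilt 0.0007359706589600153
{'time': 24.65, 'tool_pos': [0.4441, -0.4604, 0.2146], 'tool_rot': [-0.0002, 0.0163, 0.9999, 0.0007], 'gripper_width': 0.6074, 'contact_force': [0.2312, 0.7774, 0.6096]}
jaw ang 1.5382263813794987 tilt 0.0014427589217936858
eyepiece_a_center scene [([201.5, 236.2], 0.98)]
eyepiece_a_center top [([264.6, 125.7], 0.62)]
objective_a_center scene [([135.5, 200.4], 0.61)]
objective_a_center top [([340.6, 128.3], 0.54)]
magnifier_grip scene [([289.6, 286.8], 0.85), ([152.8, 216.7], 0.4)]
magnifier_grip top [([242.5, 121.5], 0.65)]
jar_a_center scene [([394.6, 261.5], 0.94)]
jar_a_center top [([122.2, 182.2], 0.67)]
```

View pics/z1.png

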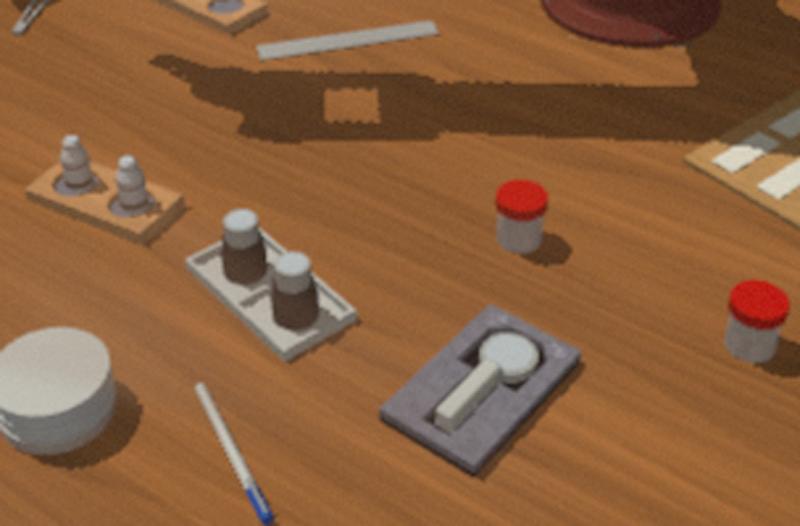

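View pics/z1t.png

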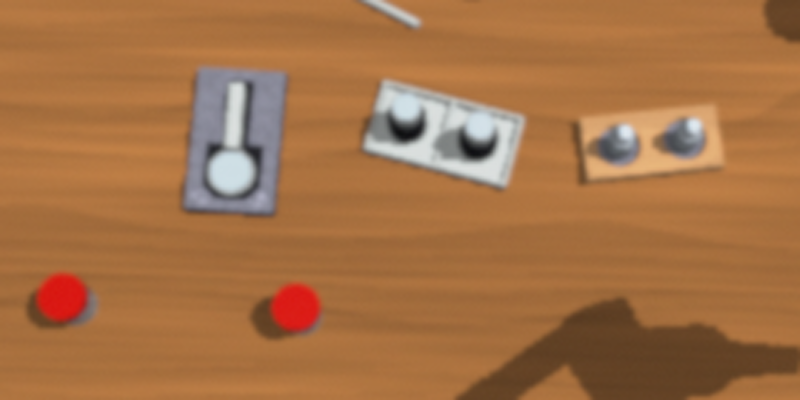

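Everything looks placed: objectives in the wells at (75,170) and (130,190), eyepieces in the bays, magnifier in the pocket, and both jars standing. I'll check the poses with projected overlays and two-view triangulation.

Run:
```python
from ovl import *
px,py,q=.6468,.2012,-.0337;c,s=np.cos(q),np.sin(q)
def L(pts): return np.array([(px+c*a-s*b,py+s*a+c*b,z) for a,b,z in pts])
lx,ly=px-.047*c,py-.047*s
G=(0,200,0);R_=(0,0,255)
R=[(ring(lx,ly,.016,.024),G),(L([(.045,-.008,.026),(.045,.008,.026),(-.025,.008,.026),(-.025,-.008,.026),(.045,-.008,.026)]),G),
 (L([(.05,-.013,.014),(.05,.013,.014),(-.02,.013,.014)]),R_),(L([(.05,-.013,.014),(-.02,-.013,.014)]),R_),(L([(-.088,-.045,.014),(-.088,.045,.014),(.062,.045,.014),(.062,-.045,.014),(-.088,-.045,.014)]),R_)]
overlay("z1",250,250,88,66,R,"pics/ovm.png")
overlay("z1t",158,98,52,60,R,"pics/ovmt.png")
R=[]
for x,y in [(.6401,-.1897),(.6487,-.2571)]: R+=[(ring(x,y,.014,.022),R_),(ring(x,y,.046,.013),G),(ring(x,y,.064,.0085),G)]
for x,y in [(.6566,.0252),(.6396,-.0468)]: R+=[(ring(x,y,.004,.020),G),(ring(x,y,.062,.0155),G)]
overlay("z1",115,185,136,95,R,"pics/ovr.png"); overlay("z1t",222,100,140,50,R,"pics/ovrt.png")
```

```text
(no output)
```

View pics/ovm.png

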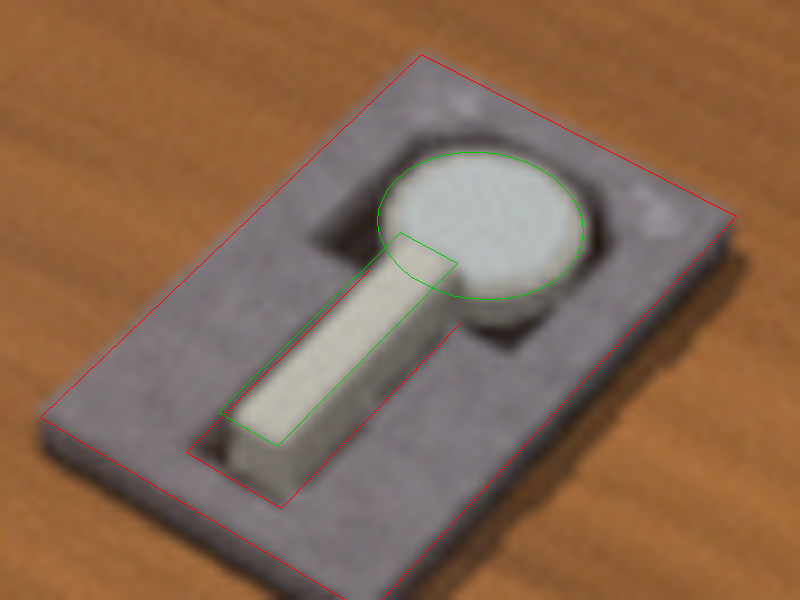

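View pics/ovmt.png

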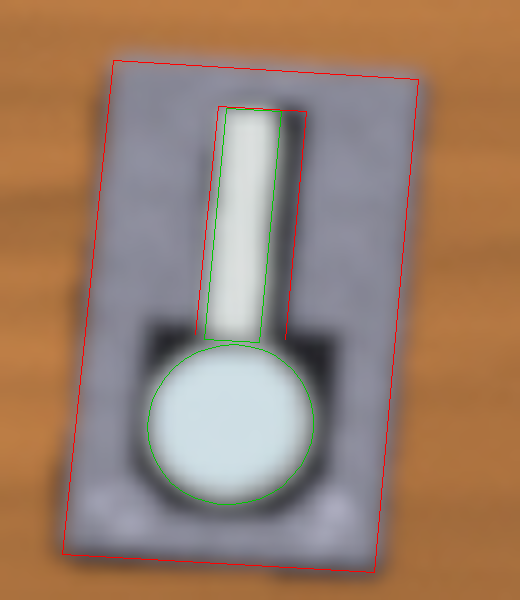

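View pics/ovr.png

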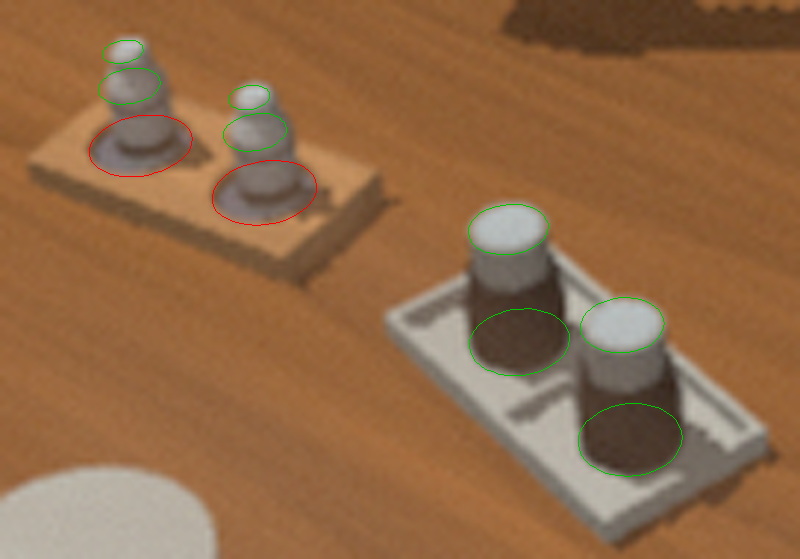

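View pics/ovrt.png

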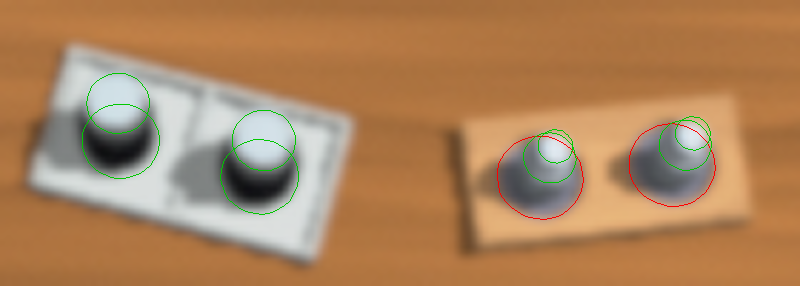

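Run:
```python
from h import *
S,T=load("z1"),load("z1t")
# whitish magnifier mask, largest component in ROI; compare with model silhouettes over (x,y,z,yaw)
def mask(f,x0,y0,w,h):
    m=np.zeros(f["pixels"].shape[:2],np.uint8); r=f["pixels"][y0:y0+h,x0:x0+w].astype(int)
    m[y0:y0+h,x0:x0+w]=((r.min(2)>140)&(r.max(2)-r.min(2)<40)); return m
mS=mask(S,275,255,50,55); mT=mask(T,165,100,35,50)
print(mS.sum(),mT.sum())
for m in (mS,mT):
    n,l,st,c=cv2.connectedComponentsWithStats(m); print(st[1:].tolist())
from scipy.optimize import minimize
def soft(f,pts_list,s=8):
    H,W=f["pixels"].shape[:2]; im=np.zeros((H*s//1,W*s),np.uint8)
    for P in pts_list:
        p=((proj(f,P)+.5)*s).astype(np.int32); cv2.fillConvexPoly(im,cv2.convexHull(p.reshape(-1,1,2)),255)
    return cv2.resize(im,(W,H),interpolation=cv2.INTER_AREA)/255.
a=np.linspace(0,2*np.pi,40)
def model(q):
    x,y,z,w=q;c,s=np.cos(w),np.sin(w)
    M=lambda A:np.array([(x+c*u-s*v,y+s*u+c*v,z+h) for u,v,h in A])
    lens=M([(-.047+.022*np.cos(t),.022*np.sin(t),.010) for t in a])
    han=M([(u,v,.020) for u in(-.025,.045) for v in(-.008,.008)])
    return lens,han
def cost(q,cams):
    P=model(q); return sum((( soft(f,P)-m)**2).sum() for f,m in cams)
for nm,cams in [("both",[(S,mS),(T,mT)])]:
    q=minimize(lambda v:cost(v*[1e-3,1e-3,1e-3,1e-2],cams),np.array([646.8,201.2,6,-3.4]),method="Nelder-Mead",options=dict(initial_simplex=np.array([[646.8,201.2,6,-3.4],[650,201.2,6,-3.4],[646.8,205,6,-3.4],[646.8,201.2,10,-3.4],[646.8,201.2,6,2]]),maxiter=150))
    print(nm,q.x,q.fun)
```

```text
396 437
[[301, 261, 1, 1, 1], [276, 267, 38, 32, 392], [322, 272, 1, 3, 3]]
[[179, 106, 2, 1, 2], [186, 106, 1, 1, 1], [173, 108, 16, 40, 349], [171, 112, 4, 4, 12], [191, 113, 4, 4, 11], [170, 119, 5, 3, 10], [190, 121, 4, 2, 7], [168, 134, 1, 2, 2], [194, 135, 1, 3, 3], [168, 140, 1, 2, 2], [193, 142, 1, 2, 2], [166, 146, 7, 4, 23], [189, 147, 5, 3, 13]]
both [646.26203534 202.11471006   7.09901291  -2.56636144] 158.95249519415609
```

The fit puts the magnifier within about 1 mm of centred, with its underside at 7 mm (floor at 6 mm) and its yaw within 0.01 rad. The other objects match their overlays and the gripper is well clear. Handing in.

```bash
python3 -c "
from plant import manip,monitor
print(manip.job_done(),monitor.state()['time'])"
```

```text
the job is handed in; nothing more can be done
the job is handed in; nothing more can be done
```

All five items are put away and the job is handed in at about 25 s of the 115 s limit. The hand-in gave no verdict.

- **Eyepieces:** one stands upright in each tray bay. Their outlines matched the bay-centre overlays to within a few mm in both views.
- **Objectives:** one stands upright in each well of the rack farthest from the base. Their outlines matched the well-centre overlays to within a few mm in both views.
- **Magnifier:** it lies in the foam pocket, lens in the broad end. A two-view fit put it about 1 mm from centred and 0.01 rad off in yaw. Its underside came out at 7 mm against the 6 mm floor, within measuring error. A first look in the scene view alone suggested 2–3 mm off in y; either is within the 10 mm allowed.
- **Jars:** neither was touched. Both stand where they did at the start, by the pictures and the detector.

**Disagreements:** before any moves, the two cameras differed by 3–6 mm on the eyepiece positions and put their tops 2–4 mm high, so I used averages. Every grasp showed about 6 N of upward force as the fingers closed. The force on the tool never read above about 7 N.

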